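# Unlock the lemon wedger and load it

## Robot

A 7-joint arm with a two-finger parallel gripper is mounted at the origin on a cart in front of the work surface, level with it; the furniture and walls round the work are solid. World frame = base frame: x ahead of the robot, y to its left, z up, the work surface at z = 0. Lengths are in m, angles in rad, forces in N, time in s.
With the tool pointing down it reaches from about 0.425 to 1.025 m from the base axis. Payload 3.6 kg.
Tool frame: the origin (TCP) lies where the fingers leave the gripper's body, on its centre line; the fingertips stand 73 mm ahead of it and the grasp point (between the pads) lies ahead of it (grasp_offset is the x of the grasp point in the tool frame, in m); x points along the fingers, y is the direction in which the jaws open and shut, and the axes are right-handed (so a half turn about x gives the same grasp; the last joint's range is limited). The gripper opens to 85 mm and grips with 20 to 120 N. Pads are 22 mm wide; open, the fingers measure 114 mm over their backs; the gripper's body (76 mm by 85 mm) begins 54 mm behind the grasp point. The pads swing forward as they close: fully open they stand 13 mm farther back than shut.
Start: joints at [-1.347, 0.591, 0.048, 1.609, -0.033, 0.943, -0.034], TCP at [0.227, 0.689, 0.304] pointing down, gripper open.
Joint ranges: [-2.69, 2.69], [-0.47, 2.24], [-1.27, 1.36], [0.19, 2.51], [-1.53, 4.68], [0.08, 2.07], [-3.09, 3.09]. Speed limits (rad/s): [2.57, 2.57, 3.14, 3.14, 3.14, 3.14, 3.14].

## Interface

Orientations are given as a unit quaternion [w, x, y, z].
In Python, from cell import * gives the robot as it stands.
- The arm moves only by the shell command python3 -m pendant 'ROWS' [FORCE]. ROWS is JSON, a list of rows, each an object of numbers: "x", "y", "z": the shift along the tool's x, y, z in mm; "roll": the turn about the tool's x in rad; "hand": the closure in counts, from 0 (fully open) to 255 (shut). In form: [{"x": .., "y": .., "z": .., "roll": .., "hand": ..}, ...]. A call has 1 to 8 rows; each row is the pose to reach, as a shift and turn from the pose commanded when the call began, along the tool's axes at that moment; what a row does not reach only later rows make up. A row lasts 1/12 s, in which the tool goes at most 41.7 mm and 7.16 degrees, less where a joint would pass 70% of its speed; a pose out of reach is approached as far as the arm can. A call with a gripper value outside its range is refused whole. The fingers move at their own pace and stop on an object; FORCE is the grip in N (left out, the last holds). Time passes only in rows, so rows that repeat a pose let the fingers close. It gives the time, the measured TCP pose, the force and the opening at its end, in the units of the state.
- sense(): the state, without advancing time (a new reading comes with each control period).
- get_image(name): name is "scene" or "side" or "wrist"; returns a dict with "frame" (420x560x3 uint8, red, green, blue), "intrinsics" (3x3 intrinsics, pixels), "eye" and "rotation" of the camera in the world; the wrist camera has in their place "mount" (4x4, takes a point from camera to tool coordinates, whose origin is the TCP and whose axes are the tool frame's). Camera axes: x right, y down, z forward; pixel columns grow to the right and rows downward; lengths in m; the calibration is good to about 2 mm. A picture is of the moment at which its call begins: read the wrist's pose just before it. There is no depth.
- hand_in(): hands the job in, once; it reports no verdict.
The state is a dict: "t": time; "joint_positions": joint angles; "qd": joint speeds; "joint_efforts": joint torques, N m; "tool_pos": TCP position; "tool_rot": TCP orientation; "ft_force": force on the tool from outside, world axes, zero at the start; "torque": the same for the moment, N m; "finger_gap": opening from 0.0 (shut) to 1.0 (fully open).
Only numpy, scipy, OpenCV 4.12 (cv2) and the standard library are available. Lean on these libraries where they do the work, as an engineer would, in place of code of your own. Each camera call takes 0.05 s, during which the arm holds its last target.

## Task

Get the lemon wedger ready to cut: pull the red T-handle of its spring lock up, twist it counter-clockwise and let it settle into its rest notch so that it stays out by itself, then push the pusher carriage by its handle all the way back to the rear stop. Then gently lay the lemon from the near left of the table lengthwise in the cradle, between the pusher and the blades, and leave the other things where they are.

Things in the scene. Friction and masses are not known exactly. Their poses are not given: they have to be found in the camera images.
- t_handle (a point): Centre of the red T-handle bar of the wedger's spring lock, on its robot side. Bar 66 long (x), 16 wide (y), 24 mm high, centre 122 mm above the table while locked; z = up the plunger axis. Below: a 22 mm wide boss (underside 18 mm below the centre), stem with steel cross pin; collar top 24 mm below the centre. Grip it from above across the 16 mm; 40 mm free at both sides.
- lock_pin (a joint): Height of the plunger (m), T-handle included: 0 = down, pin through the tongue of the carriage, which is locked; 0.015 = fully up. Spring 8 N at the bottom, 12 N at the top. The handle can turn only above 0.012. Let go over the rest notch it drops back about 3 mm and stays at about 0.009, pin clear of the carriage.
- lock_knob (a joint): Turn of the T-handle (rad), counter-clockwise from above: 0 = locked, cross pin in the collar's deep slot; 1.047 (60 degrees) = over the rest notch, a V 4 mm deep that centres the cross pin from up to 10 degrees off, with a stop wall past it. It cannot turn clockwise from 0.
- pusher (a joint): Travel of the pusher carriage (m): 0 = forward, prongs in the blades, locked (1.5 mm of play); 0.160 = fully back at the rear stop. About 2 N of friction; it stays where it is left.
- push_bar (a point): Middle of the black grip of the inverted-U handle on the pusher carriage: a level bar 56 mm long (x), 18 mm thick, centre 155 mm above the table; y = the way the carriage slides back. On its -y (blade) side 50 mm are free for fingers down to 132 mm above the table; the blade ring beyond is 148 mm high.
- cradle (a point): Where the lemon's centre belongs on the fixed lemon wedger: 105 mm above the table, over two steel bars 8 mm thick, 32 mm apart, that run along y and centre the lemon. y = away from the blades, which stand 86 mm to -y; the prongs of the drawn-back carriage end 74 mm to +y. Rods and base below are under 63 mm high: fingers may straddle the bars.
- lemon_centre (a point): Centre of the yellow lemon lying on the table, 57 mm thick, 91 mm long, 28 mm above the table; y = its long axis. About 110 g.
- lemon: The same lemon; origin on its skin, 28 mm from its centre along its -z.
- tub: Small white tub, 80 x 92 x 66 mm, that stands at the outlet behind the blades; origin at its underside. Leave it alone.
- cup: Dotted white mug, 82 x 114 x 91 mm, on the table; origin at its underside. Leave it alone.
- shaker: Grey sugar shaker, 71 mm wide, 123 mm high, on the table; origin at its underside. Leave it alone.
There are look-alikes about, which are no part of the job. Of the things like the lemon, leave any that is orange or pink; of the rest the larger one is meant.

How it is judged:
By the outcome, as a careful person would: the job done as asked, in the order asked, and still so for the second after the job is handed in, with the robot touching nothing.
It also fails if it takes over 61 s, if anything falls off the work surface, if the arm or the gripper's body presses on something with over 40 N, if the wrist force passes 120 N, or if a joint passes its speed limit or range.

## Working session

There is one attempt and no reset: what is moved stays moved. The work goes in short steps, Python scripts to look and compute and a shell command to move; the robot and the scene stay as the last step left them, time stands still between calls to the robot, and variables do not carry over. Pictures are saved under pics/ and viewed, and the job is handed in when it is done.

```bash
ls; mkdir -p pics; python3 - <<'E'
from cell import *
import cv2
s=sense();print({k:s[k] for k in('t','tool_pos','tool_rot','finger_gap')})
try: print(grasp_offset)
except Exception as e: print(e)
for n in('scene','side','wrist'):
    d=get_image(n);cv2.imwrite(f'pics/{n}0.png',d['frame'][:,:,::-1])
    print(n,d['intrinsics'],d.get('eye'),d.get('rotation'),d.get('mount'))
E
```

```text
pics
{'t': 0.0, 'tool_pos': array([0.22632228, 0.68805595, 0.30274341]), 'tool_rot': array([ 0.69811573,  0.11106576,  0.6982893 , -0.11265377]), 'finger_gap': 0.9982704437803059}
0.0539
scene [[500.20978603   0.         283.83873369]
 [  0.         500.20978603 208.86152149]
 [  0.           0.           1.        ]] [-0.3003488   0.69327397  1.12045931] [ 0.17136622 -0.38648845  0.83772973 -0.34564317] None
side [[394.28382025   0.         284.60402927]
 [  0.         394.28382025 208.2270827 ]
 [  0.           0.           1.        ]] [ 0.13195357 -1.1223345   0.7068666 ] [-0.52493903  0.83682556 -0.13388037  0.07898128] None
wrist [[295.81165461   0.         279.88015738]
 [  0.         295.81165461 211.14838847]
 [  0.           0.           1.        ]] None None [[-5.60303343e-04 -3.18445531e-01  9.47940995e-01 -6.86866868e-02]
 [ 9.99999426e-01  6.87355974e-04  8.21979916e-04  1.44023485e-04]
 [-9.13328736e-04  9.47940911e-01  3.18444963e-01 -8.05376977e-02]
 [ 0.00000000e+00  0.00000000e+00  0.00000000e+00  1.00000000e+00]]
```

View pics/scene0.png

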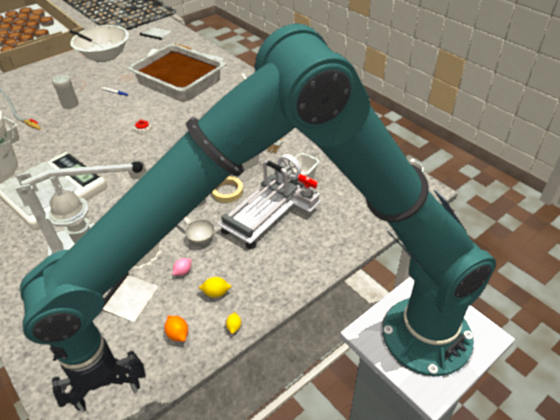

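View pics/side0.png

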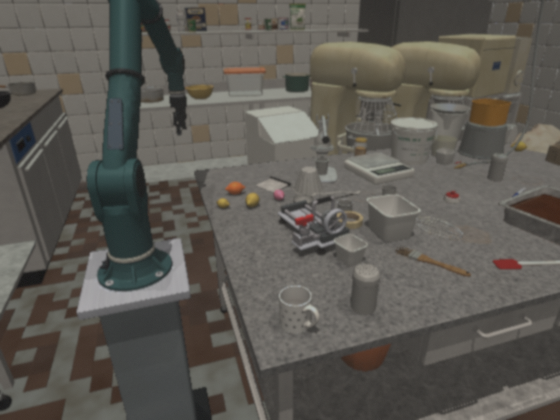

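View pics/wrist0.png

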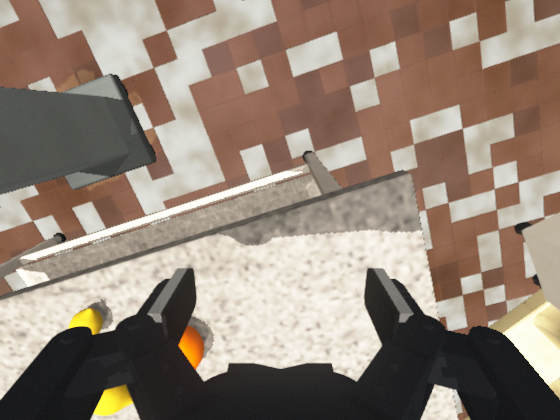

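Lemon-like things in the scene view are a large yellow one (215,287), a small yellow one (233,323), an orange one (176,328) and a pink one (181,267). The large yellow one fits: it is neither orange nor pink, and it is the larger of the two yellows. I'll confirm in enlarged crops.

```bash
cat > h.py <<'E'
from cell import *
import numpy as np, cv2
from scipy.spatial.transform import Rotation as R
def q(w): return R.from_quat([w[1],w[2],w[3],w[0]])
def cam(n):
    s=sense(); d=get_image(n)
    if n=='wrist':
        Rt=q(s['tool_rot']).as_matrix(); M=np.array(d['mount'])
        return d['frame'],np.array(d['intrinsics']),Rt@M[:3,3]+s['tool_pos'],Rt@M[:3,:3]
    return d['frame'],np.array(d['intrinsics']),np.array(d['eye']),q(d['rotation']).as_matrix()
def ray(c,u,v):
    f,K,e,Rm=c; r=Rm@np.linalg.inv(K)@[u,v,1]; return e,r/np.linalg.norm(r)
def onz(c,u,v,z):
    e,r=ray(c,u,v); return e+r*(z-e[2])/r[2]
def proj(c,p):
    f,K,e,Rm=c; k=K@(Rm.T@(np.array(p)-e)); return k[:2]/k[2]
def tri(*crs):
    A=np.zeros((3,3));b=np.zeros(3)
    for e,r in crs:
        P=np.eye(3)-np.outer(r,r);A+=P;b+=P@e
    return np.linalg.solve(A,b)
def crop(c,x,y,w,h,k,name):
    im=cv2.resize(c[0][y:y+h,x:x+w,::-1],None,fx=k,fy=k,interpolation=cv2.INTER_CUBIC); cv2.imwrite('pics/'+name,im)
def st():
    s=sense();print('t',round(s['t'],3),'pos',np.round(s['tool_pos'],4),'\n',np.round(q(s['tool_rot']).as_matrix(),3),'\nf',np.round(s['ft_force'],1),'gap',round(s['finger_gap'],3))
E
python3 - <<'E'
from h import *
c=cam('scene');d=cam('side')
crop(c,200,140,140,110,5,'sc1.png');crop(d,265,180,110,90,6,'sd1.png');crop(c,150,245,110,105,5,'lem1.png')
st()
for u,v,z in((215,287,.028),(233,323,.02),(276,163,.155),(308,181,.122)):print(onz(c,u,v,z).round(3))
for u,v,z in((252,200,.028),(305,217,.122)):print(onz(d,u,v,z).round(3))
E
```

```text
t 0.25 pos [0.2265 0.6884 0.3034] 
 [[-0.     0.312  0.95 ]
 [-0.001  0.95  -0.312]
 [-1.    -0.001  0.   ]] 
f [ 0.2 -0.  -0.1] gap 1.001
[0.454 0.331 0.028]
[0.336 0.357 0.02 ]
[ 0.629 -0.03   0.155]
[ 0.531 -0.073  0.122]
[0.453 0.329 0.028]
[ 0.54  -0.057  0.122]
```

View pics/sc1.png

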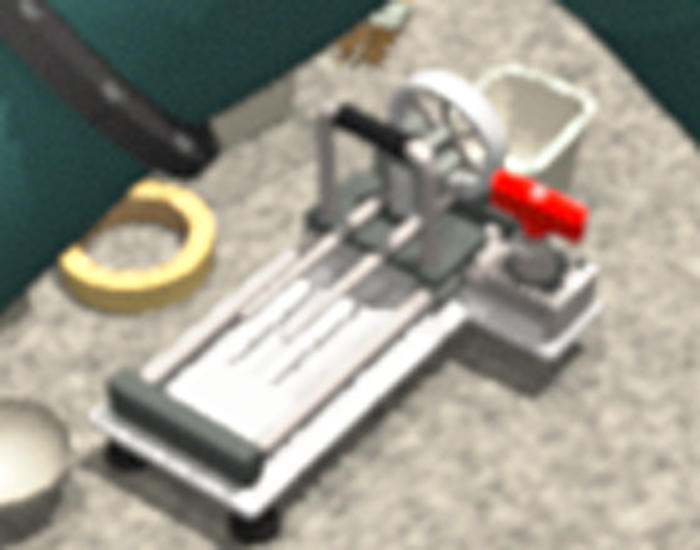

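View pics/sd1.png

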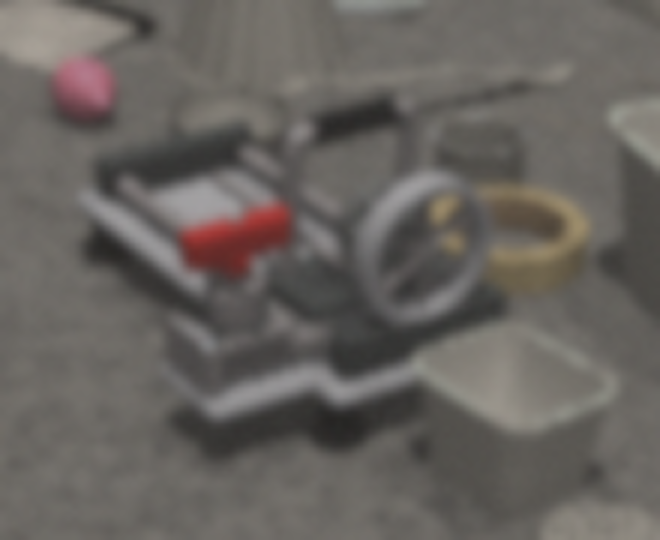

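View pics/lem1.png

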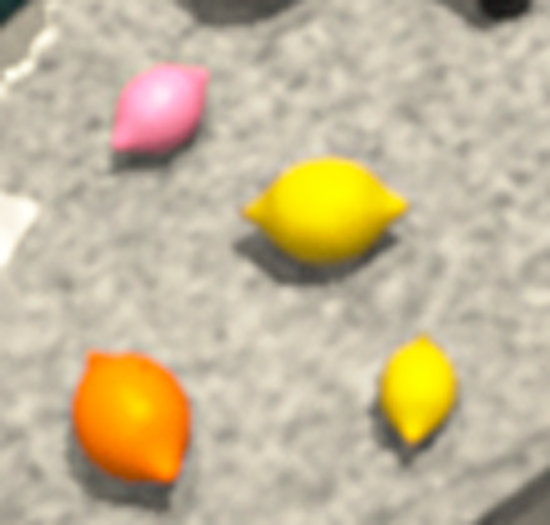

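The crops confirm the large yellow lemon at scene (215,287), its tips at about (199,287) and (231,286). The T-handle bar is at scene (308,181) / side (304.5,220), and the push grip at scene (274,167) / side (324,199).

```bash
python3 - <<'E'
from h import *
c=cam('scene');d=cam('side')
def S(x,y):return ray(c,200+x/5,140+y/5)
def D(x,y):return ray(d,265+x/6,180+y/6)
print('T',tri(S(540,205),D(237,238)).round(3), 'grip',tri(S(372,134),D(357,116)).round(3))
def sz(x,y,z):return onz(c,200+x/5,140+y/5,z)
for n,a,b,z in(('Tbar',(502,190),(577,220),.122),('grip',(345,118),(400,150),.155),('frontblock',(115,385),(255,465),.07),('railR',(265,445),(425,300),.07)):
    p=sz(*a,z);r=sz(*b,z);v=r-p;print(n,p.round(3),r.round(3),np.degrees(np.arctan2(v[1],v[0])).round(1),np.linalg.norm(v).round(3))
def L(x,y,z):return onz(c,150+x/5,245+y/5,z)
a=L(245,212,.028);b=L(405,208,.028);print('lem',a,b,(a+b)/2,np.degrees(np.arctan2(*(b-a)[1::-1])))
E
```

```text
T [ 0.532 -0.074  0.122] grip [ 0.623 -0.017  0.154]
Tbar [ 0.557 -0.065  0.122] [ 0.507 -0.081  0.122] -162.6 0.052
grip [ 0.641 -0.012  0.155] [ 0.596 -0.018  0.155] -172.5 0.045
frontblock [0.621 0.182 0.07 ] [0.515 0.159 0.07 ] -167.4 0.108
railR [0.524 0.145 0.07 ] [ 0.556 -0.002  0.07 ] -77.8 0.151
lem [0.48152113 0.36427062 0.028     ] [0.42714601 0.29730379 0.028     ] [0.45433357 0.3307872  0.028     ] -129.07559213448866
```

```bash
cat >> h.py <<'E'
def go(x,y,z,yaw=None):
    "rows needed: world TCP target & yaw (deg) of tool y, assuming tool down"
    s=sense();Rm=q(s['tool_rot']).as_matrix();d=Rm.T@(np.array([x,y,z])-s['tool_pos'])*1000
    cur=np.degrees(np.arctan2(Rm[1,1],Rm[0,1]));print('t',round(s['t'],2),'shift',d.round(1),'yaw',cur.round(1),end=' ')
    if yaw is not None: print('roll',np.radians((cur-yaw+180)%360-180).round(4))
    else: print()
E
python3 -m pendant '[{"y":-208,"z":175,"roll":0.87},{"y":-208,"z":175,"roll":0.87},{"y":-208,"z":175,"roll":0.87},{"y":-208,"z":175,"roll":0.87},{"y":-208,"z":175,"roll":0.87},{"y":-208,"z":175,"roll":0.87},{"y":-208,"z":175,"roll":0.87},{"y":-208,"z":175,"roll":0.87}]' 40
python3 -c "
from h import *
st();go(.53,-.07,.30,-77.5)"
```

```text
t 0.35 pos [0.2265 0.6886 0.3036] 
 [[-0.     0.312  0.95 ]
 [-0.001  0.95  -0.312]
 [-1.    -0.001  0.   ]] 
f [-0.3 -0.7  0.7] gap 0.996
t 0.35 shift [   4.  -625.8  525.3] yaw 71.8 roll 2.6057validation failed for argument at $[0]...
```

```bash

python3 -m pendant '[{"x":0,"y":-208,"z":175,"roll":0.87,"hand":0},{"x":0,"y":-208,"z":175,"roll":0.87,"hand":0},{"x":0,"y":-208,"z":175,"roll":0.87,"hand":0},{"x":0,"y":-208,"z":175,"roll":0.87,"hand":0},{"x":0,"y":-208,"z":175,"roll":0.87,"hand":0},{"x":0,"y":-208,"z":175,"roll":0.87,"hand":0},{"x":0,"y":-208,"z":175,"roll":0.87,"hand":0},{"x":0,"y":-208,"z":175,"roll":0.87,"hand":0}]' 40
python3 -c "
from h import *
st();go(.53,-.07,.30,-77.5)"
```

```text
t: 1.02
tool_pos: [0.3306, 0.4297, 0.3041]
tool_rot: [0.584, 0.398, 0.583, -0.401]
ft_force: [0.1, 0.5, 0.1]
finger_gap: 0.995
t 1.017 pos [0.3306 0.4297 0.3041] 
 [[ 0.     0.932  0.362]
 [-0.004  0.362 -0.932]
 [-1.    -0.001  0.004]] 
f [0.1 0.5 0.1] gap 0.995
t 1.02 shift [  6.2   5.  538. ] yaw 21.2 roll 1.7229
```

```bash

python3 -m pendant '[{"x":0,"y":3,"z":300,"roll":0.95,"hand":0},{"x":0,"y":3,"z":300,"roll":0.95,"hand":0},{"x":0,"y":3,"z":300,"roll":0.95,"hand":0},{"x":0,"y":3,"z":300,"roll":0.95,"hand":0},{"x":0,"y":3,"z":300,"roll":0.95,"hand":0},{"x":0,"y":3,"z":300,"roll":0.95,"hand":0},{"x":0,"y":3,"z":300,"roll":0.95,"hand":0},{"x":0,"y":3,"z":300,"roll":0.95,"hand":0}]' 40
python3 -c "
from h import *
go(.53,-.07,.30,-77.5)"
```

```text
t: 1.68
tool_pos: [0.4451, 0.1532, 0.3049]
tool_rot: [0.337, 0.623, 0.335, -0.621]
ft_force: [-0.5, 0.3, 0.0]
finger_gap: 1.001
t 1.68 shift [  5.5 193.3 140.1] yaw -33.2 roll 0.7724
```

```bash

python3 -m pendant '[{"x":5,"y":193,"z":140,"roll":0.772,"hand":0},{"x":5,"y":193,"z":140,"roll":0.772,"hand":0},{"x":5,"y":193,"z":140,"roll":0.772,"hand":0},{"x":5,"y":193,"z":140,"roll":0.772,"hand":0},{"x":5,"y":193,"z":140,"roll":0.772,"hand":0},{"x":5,"y":193,"z":140,"roll":0.772,"hand":0},{"x":5,"y":193,"z":140,"roll":0.772,"hand":0},{"x":5,"y":193,"z":140,"roll":0.772,"hand":0}]' 40
python3 -c "
from h import *
c=cam('wrist');crop(c,0,0,560,420,1.4,'w1.png');d=cam('scene');crop(d,0,0,560,420,1.4,'s1.png')
st();print(proj(c,(.532,-.074,.122))*1.4)"
```

```text
t: 2.35
tool_pos: [0.5313, -0.0638, 0.299]
tool_rot: [0.082, 0.703, 0.081, -0.702]
ft_force: [-0.2, 0.3, -0.3]
finger_gap: 0.997
t 2.45 pos [ 0.5304 -0.0609  0.2986] 
 [[-0.001  0.233 -0.972]
 [ 0.001 -0.972 -0.233]
 [-1.    -0.001  0.001]] 
f [ 0.  -0.6  0.1] gap 1.002
[406.68662916 299.32395886]
```

View pics/w1.png

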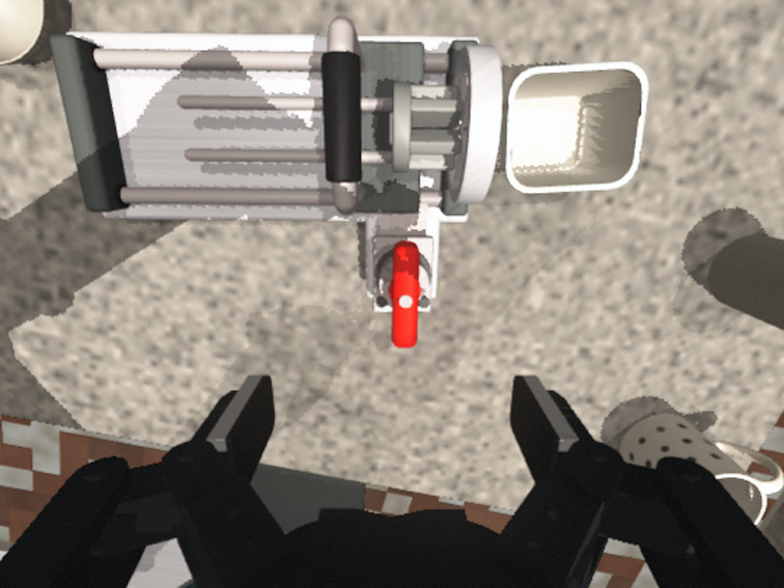

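View pics/s1.png

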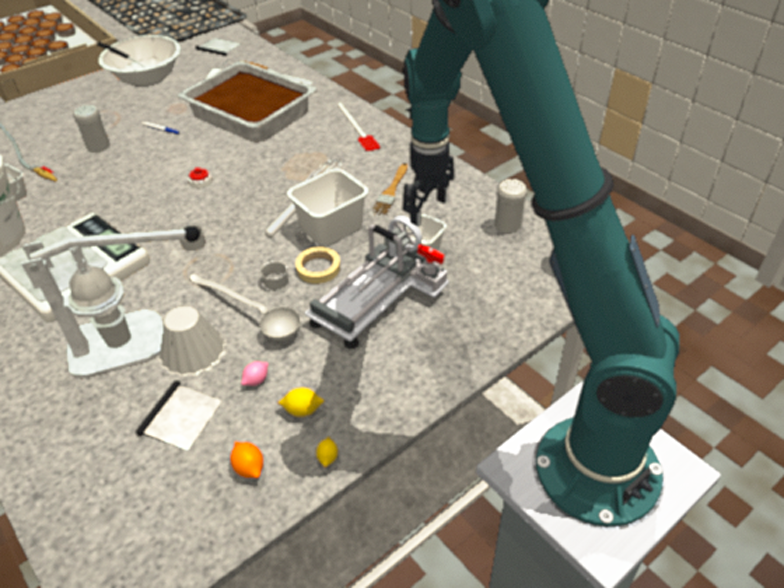

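```bash

python3 -m pendant '[{"x":0,"y":0,"z":0,"roll":0,"hand":0},{"x":0,"y":0,"z":0,"roll":0,"hand":0}]'
python3 - <<'E'
from h import *
c=cam('wrist');f=c[0].astype(int);st()
m=((f[:,:,0]>130)&(f[:,:,1]<70)&(f[:,:,2]<70)).astype(np.uint8)
n,l,s,ce=cv2.connectedComponentsWithStats(m);i=1+np.argmax(s[1:,4]);print(s[i],ce[i])
crop(c,40,0,340,270,2.3,'w2.png')
x,y,w,h=s[i][:4]
for z in(.122,.134):
  a=onz(c,x+w/2,y,z);b=onz(c,x+w/2,y+h,z);print(a,b,(a+b)/2,np.linalg.norm(a-b))
  for dx in(0,w):print(onz(c,x+dx,y+h/2,z))
E
```

```text
t: 2.62
tool_pos: [0.5301, -0.0605, 0.2987]
tool_rot: [-0.083, -0.702, -0.084, 0.702]
ft_force: [-0.7, 0.2, 0.0]
finger_gap: 1.0
t 2.667 pos [ 0.5301 -0.0608  0.2988] 
 [[-0.     0.233 -0.972]
 [ 0.001 -0.972 -0.233]
 [-1.    -0.001  0.   ]] 
f [1.  0.6 0.2] gap 1.002
[ 282  173   23   75 1225] [293.6555102  209.62857143]
[ 0.5663693  -0.06382833  0.122     ] [ 0.49942423 -0.08100494  0.122     ] [ 0.53289677 -0.07241663  0.122     ] 0.06911351627222004
[ 0.53194804 -0.06229076  0.122     ]
[ 0.53666362 -0.08181866  0.122     ]
[ 0.56851597 -0.06274769  0.134     ] [ 0.50484466 -0.07908434  0.134     ] [ 0.53668032 -0.07091602  0.134     ] 0.06573372443255292
[ 0.53577798 -0.06128532  0.134     ]
[ 0.54026296 -0.07985826  0.134     ]
```

View pics/w2.png

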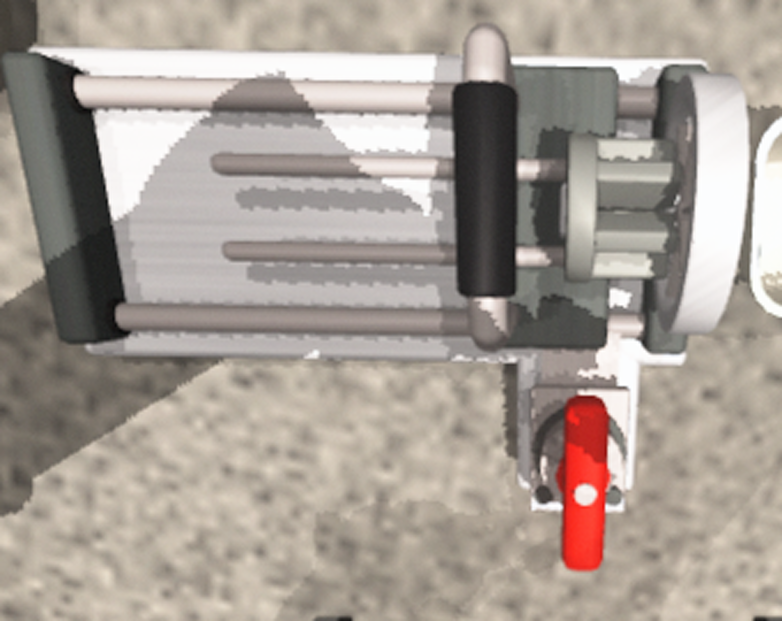

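```bash
python3 - <<'E'
from h import *
c=cam('wrist');f=c[0].astype(int)
print('dot',onz(c,40+585/2.3,494/2.3,.134))
m=((f[:,:,0]>130)&(f[:,:,1]<70)&(f[:,:,2]<70)); m[:, :270]=0;m[:,320:]=0
mid=[];rows=[]
for r in list(range(177,195))+list(range(225,244)):
    k=np.where(m[r])[0]
    if len(k)>8: mid.append(onz(c,(k[0]+k[-1])/2+.5,r+.5,.134)[:2])
mid=np.array(mid);vx,vy,x0,y0=cv2.fitLine(mid.astype(np.float32),cv2.DIST_HUBER,0,.01,.01).ravel()
print('bar yaw',np.degrees(np.arctan2(vy,vx)),x0,y0)
def p(x,y,z):return onz(c,40+x/2.3,y/2.3,z)
for n,a,b,z in(('rod1',(115,317),(470,320),.07),('rod2',(75,90),(655,101),.07),('grip',(487,88),(487,294),.164),('bars',(230,250),(450,253),.09),('bars2',(220,162),(450,167),.09)):
    A=p(*a,z);B=p(*b,z);print(n,A.round(4),B.round(4),((A+B)/2).round(4),np.degrees(np.arctan2(*(B-A)[1::-1])).round(1),np.linalg.norm(A-B).round(4))
st();go(.534,-.072,.185,-77)
E
```

```text
dot [ 0.53455449 -0.07249598  0.134     ]
bar yaw 12.368836 0.53717524 -0.07139731
rod1 [0.5442 0.1336 0.07  ] [ 0.5783 -0.0137  0.07  ] [0.5613 0.06   0.07  ] -76.9 0.1512
rod2 [0.6276 0.1518 0.07  ] [ 0.6764 -0.0671  0.07  ] [0.652  0.0423 0.07  ] -77.4 0.2242
grip [ 0.648  -0.0152  0.164 ] [ 0.5967 -0.0259  0.164 ] [ 0.6224 -0.0206  0.164 ] -168.2 0.0524
bars [0.5846 0.0796 0.09  ] [ 0.6034 -0.0031  0.09  ] [0.594  0.0382 0.09  ] -77.2 0.0848
bars2 [0.6149 0.0859 0.09  ] [0.6332 0.0026 0.09  ] [0.624  0.0443 0.09  ] -77.6 0.0853
t 2.717 pos [ 0.5301 -0.0611  0.2989] 
 [[-0.     0.232 -0.973]
 [ 0.001 -0.973 -0.232]
 [-1.    -0.001 -0.   ]] 
f [ 0.4  0.4 -0.5] gap 0.996
t 2.72 shift [113.9  11.6  -1.2] yaw -76.6 roll 0.0077
```

```bash

python3 -m pendant '[{"x":20,"y":12,"z":-1,"roll":0.012,"hand":140},{"x":50,"y":12,"z":-1,"roll":0.012,"hand":140},{"x":70,"y":12,"z":-1,"roll":0.012,"hand":140},{"x":70,"y":12,"z":-1,"roll":0.012,"hand":140},{"x":70,"y":12,"z":-1,"roll":0.012,"hand":140}]' 60
python3 - <<'E'
from h import *
c=cam('wrist');crop(c,0,0,560,420,1.4,'w3.png');d=cam('side');crop(d,230,100,160,180,3,'sd3.png');st();go(.5345,-.0722,.186,-77.3)
E
```

```text
t: 3.13
tool_pos: [0.5335, -0.0734, 0.2284]
tool_rot: [-0.078, -0.702, -0.078, 0.704]
ft_force: [0.9, -0.2, 1.0]
finger_gap: 0.452
t 3.233 pos [ 0.5347 -0.0739  0.23  ] 
 [[ 0.002  0.219 -0.976]
 [-0.    -0.976 -0.219]
 [-1.     0.001 -0.002]] 
f [0.  0.3 0.5] gap 0.45
t 3.23 shift [44.  -1.8 -0.1] yaw -77.4 roll -0.0013
```

View pics/w3.png

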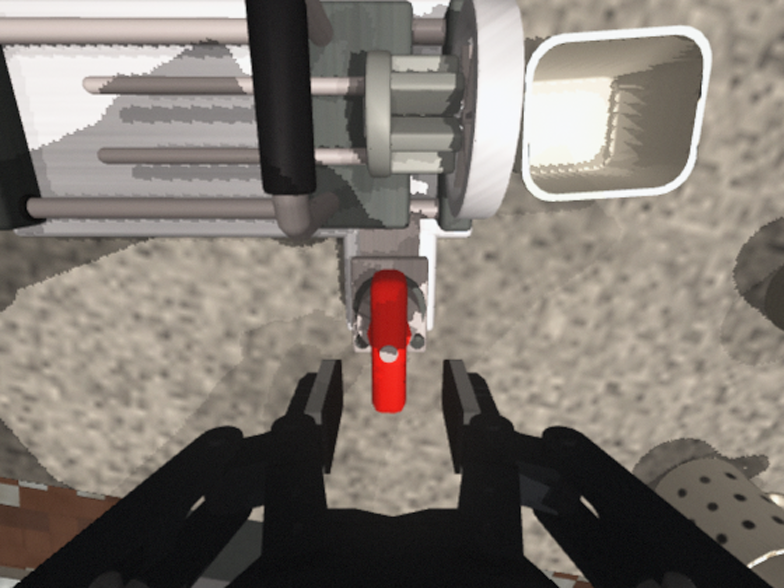

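View pics/sd3.png

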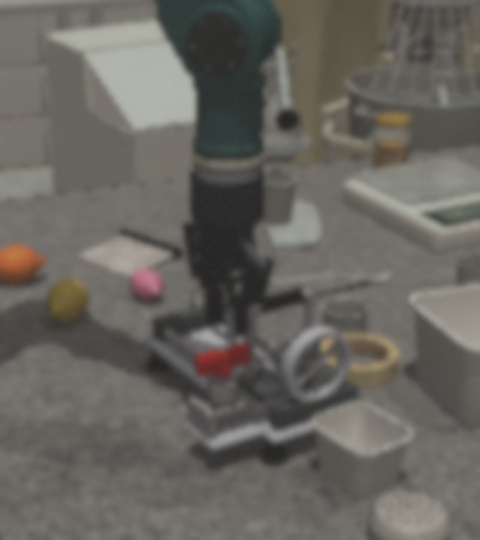

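The open fingers straddle the red bar; the gap's middle is at column 392 and the bar at 388. I'm going down with a 2 mm correction.

```bash

python3 -m pendant '[{"x":15,"y":-2,"z":0,"roll":0,"hand":140},{"x":30,"y":-2,"z":0,"roll":0,"hand":140},{"x":44,"y":-2,"z":0,"roll":0,"hand":140},{"x":44,"y":-2,"z":0,"roll":0,"hand":140},{"x":44,"y":-2,"z":0,"roll":0,"hand":140},{"x":44,"y":-2,"z":0,"roll":0,"hand":230},{"x":44,"y":-2,"z":0,"roll":0,"hand":230},{"x":44,"y":-2,"z":0,"roll":0,"hand":230}]' 60
python3 -m pendant '[{"x":0,"y":0,"z":0,"roll":0,"hand":255},{"x":0,"y":0,"z":0,"roll":0,"hand":255},{"x":0,"y":0,"z":0,"roll":0,"hand":255},{"x":0,"y":0,"z":0,"roll":0,"hand":255}]' 60
python3 - <<'E'
from h import *
c=cam('wrist');crop(c,0,0,560,420,1.4,'w4.png');st()
E
```

```text
t: 3.9
tool_pos: [0.5344, -0.0718, 0.1867]
tool_rot: [0.077, 0.704, 0.078, -0.702]
ft_force: [-2.3, 1.9, 7.2]
finger_gap: 0.174
t: 4.23
tool_pos: [0.5344, -0.0718, 0.1867]
tool_rot: [0.077, 0.704, 0.078, -0.702]
ft_force: [-1.2, 1.3, 6.6]
finger_gap: 0.171
t 4.283 pos [ 0.5344 -0.0718  0.1867] 
 [[ 0.002  0.218 -0.976]
 [ 0.001 -0.976 -0.218]
 [-1.    -0.001 -0.003]] 
f [-0.4  1.2  6.5] gap 0.175
```

View pics/w4.png

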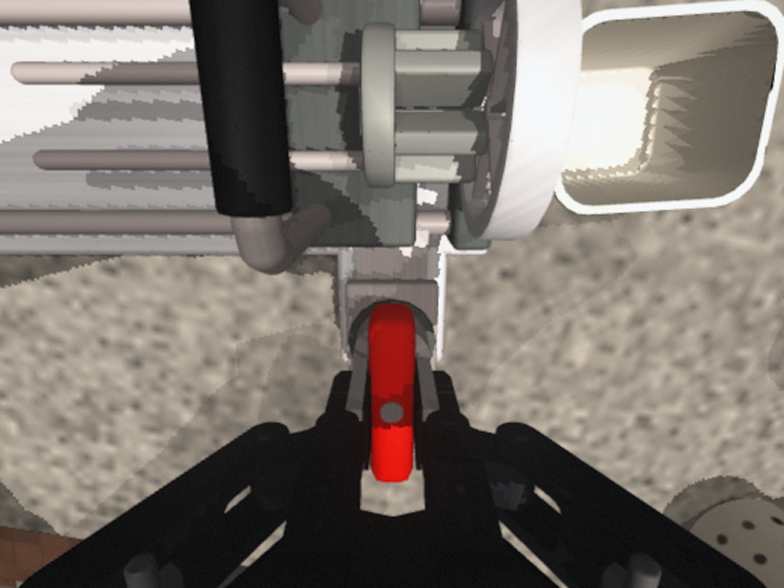

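Gripped: gap 15 mm, with the bar between the pads. Now the pull.

```bash

python3 -m pendant '[{"x":-4,"y":0,"z":0,"roll":0,"hand":255},{"x":-8,"y":0,"z":0,"roll":0,"hand":255},{"x":-12,"y":0,"z":0,"roll":0,"hand":255},{"x":-15,"y":0,"z":0,"roll":0,"hand":255},{"x":-15,"y":0,"z":0,"roll":0,"hand":255},{"x":-15,"y":0,"z":0,"roll":0,"hand":255}]' 60
python3 - <<'E'
from h import *
st()
E
```

```text
t: 4.78
tool_pos: [0.5341, -0.0716, 0.1998]
tool_rot: [0.078, 0.703, 0.078, -0.702]
ft_force: [4.1, -0.0, -13.1]
finger_gap: 0.169
t 4.783 pos [ 0.5341 -0.0716  0.1998] 
 [[ 0.001  0.218 -0.976]
 [-0.    -0.976 -0.218]
 [-1.     0.001 -0.001]] 
f [  4.1  -0.  -13.1] gap 0.169
```

```bash

python3 -m pendant '[{"x":-1.5,"y":0,"z":0,"roll":0,"hand":255},{"x":-1.5,"y":0,"z":0,"roll":0,"hand":255},{"x":-1.5,"y":0,"z":0,"roll":-0.1,"hand":255},{"x":-1.5,"y":0,"z":0,"roll":-0.2,"hand":255},{"x":-1.5,"y":0,"z":0,"roll":-0.3,"hand":255},{"x":-1.5,"y":0,"z":0,"roll":-0.3,"hand":255}]' 60
python3 - <<'E'
from h import *
st();print(sense()['torque'])
c=cam('wrist');crop(c,0,0,560,420,1.4,'w5.png')
E
```

```text
t: 5.28
tool_pos: [0.534, -0.0714, 0.2014]
tool_rot: [0.183, 0.683, 0.183, -0.683]
ft_force: [5.0, 1.2, -13.2]
finger_gap: 0.171
t 5.283 pos [ 0.534  -0.0714  0.2014] 
 [[ 0.001  0.5   -0.866]
 [ 0.001 -0.866 -0.5  ]
 [-1.    -0.001 -0.001]] 
f [  5.    1.2 -13.2] gap 0.171
[ 0.33959892 -1.26365685 -0.00744824]
```

View pics/w5.png

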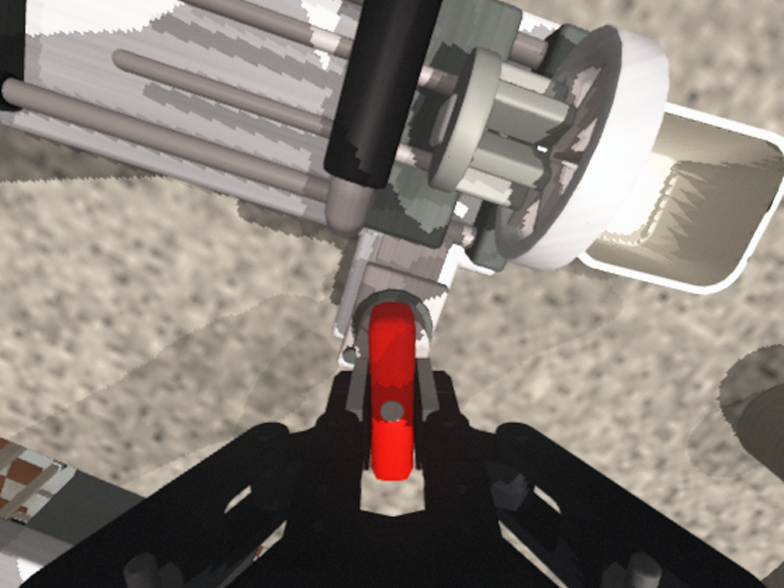

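It turns freely with the gripper, so I'm continuing to 60°.

```bash

python3 -m pendant '[{"x":0,"y":0,"z":0,"roll":-0.12,"hand":255},{"x":0,"y":0,"z":0,"roll":-0.24,"hand":255},{"x":0,"y":0,"z":0,"roll":-0.36,"hand":255},{"x":0,"y":0,"z":0,"roll":-0.48,"hand":255},{"x":0,"y":0,"z":0,"roll":-0.6,"hand":255},{"x":0,"y":0,"z":0,"roll":-0.7,"hand":255},{"x":0,"y":0,"z":0,"roll":-0.745,"hand":255},{"x":0,"y":0,"z":0,"roll":-0.745,"hand":255}]' 60
python3 - <<'E'
from h import *
st();print(sense()['torque'])
go(.534,-.0714,.2014,-17.3)
E
```

```text
t: 6.0
tool_pos: [0.5334, -0.0709, 0.2011]
tool_rot: [0.418, 0.57, 0.419, -0.57]
ft_force: [4.6, 3.3, -12.7]
finger_gap: 0.169
t 6.0 pos [ 0.5334 -0.0709  0.2011] 
 [[-0.001  0.954 -0.299]
 [ 0.002 -0.299 -0.954]
 [-1.    -0.001 -0.001]] 
f [  4.6   3.3 -12.7] gap 0.169
[ 0.85226709 -1.19397892  0.01337495]
t 6.0 shift [-0.3  0.7  0.3] yaw -17.4 roll -0.0016
```

```bash

python3 -m pendant '[{"x":1,"y":0,"z":0,"roll":0,"hand":255},{"x":2,"y":0,"z":0,"roll":0,"hand":255},{"x":3,"y":0,"z":0,"roll":0,"hand":255},{"x":4,"y":0,"z":0,"roll":0,"hand":255},{"x":5,"y":0,"z":0,"roll":0,"hand":255},{"x":5,"y":0,"z":0,"roll":0,"hand":255}]' 60
python3 - <<'E'
from h import *
st();print(sense()['torque'])
E
```

```text
t: 6.5
tool_pos: [0.5335, -0.0709, 0.1961]
tool_rot: [0.418, 0.57, 0.419, -0.57]
ft_force: [5.0, 3.4, -12.4]
finger_gap: 0.174
t 6.5 pos [ 0.5335 -0.0709  0.1961] 
 [[-0.001  0.954 -0.3  ]
 [ 0.001 -0.3   -0.954]
 [-1.    -0.001 -0.001]] 
f [  5.    3.4 -12.4] gap 0.174
[ 0.86963494 -1.12913748  0.03104997]
```

```bash

python3 -m pendant '[{"x":0.5,"y":0,"z":0,"roll":0,"hand":255},{"x":1,"y":0,"z":0,"roll":0,"hand":255},{"x":1,"y":0,"z":0,"roll":0,"hand":255}]' 60
python3 - <<'E'
from h import *
st();print(sense()['torque'])
c=cam('wrist');crop(c,0,0,560,420,1.4,'w6.png')
E
```

```text
t: 6.75
tool_pos: [0.5335, -0.071, 0.1959]
tool_rot: [0.418, 0.57, 0.419, -0.57]
ft_force: [2.2, 5.7, -4.7]
finger_gap: 0.168
t 6.75 pos [ 0.5335 -0.071   0.1959] 
 [[-0.001  0.954 -0.301]
 [ 0.002 -0.301 -0.954]
 [-1.    -0.001 -0.001]] 
f [ 2.2  5.7 -4.7] gap 0.168
[ 1.12093574 -0.67481006 -0.01157001]
```

View pics/w6.png

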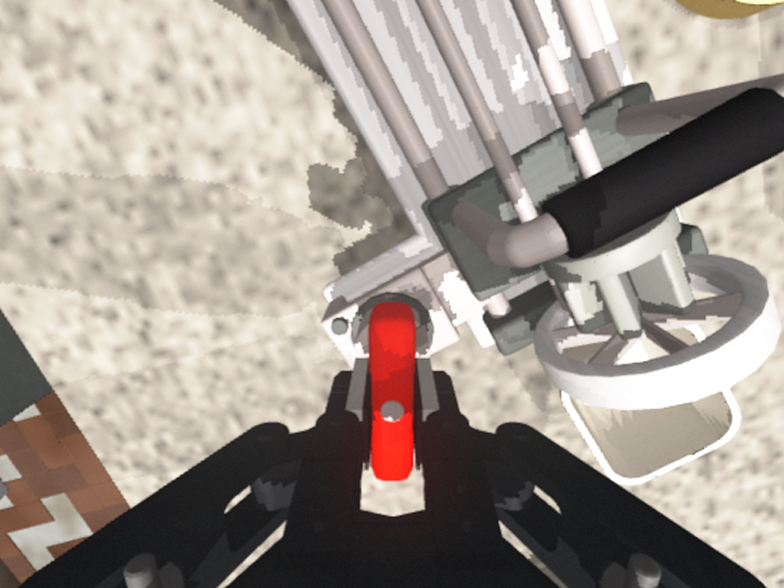

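Seated: the load moved to the notch (force fell from 12 to 5 N and z stopped dropping). I'm opening just a little and backing off upward.

```bash

python3 -m pendant '[{"x":0,"y":0,"z":0,"roll":0,"hand":165},{"x":0,"y":0,"z":0,"roll":0,"hand":165},{"x":0,"y":0,"z":0,"roll":0,"hand":165},{"x":0,"y":0,"z":0,"roll":0,"hand":165},{"x":-20,"y":0,"z":0,"roll":0,"hand":165},{"x":-50,"y":0,"z":0,"roll":0,"hand":165},{"x":-80,"y":0,"z":0,"roll":0,"hand":165},{"x":-80,"y":0,"z":0,"roll":0,"hand":165}]' 60
python3 - <<'E'
from h import *
st()
c=cam('wrist');crop(c,0,0,560,420,1.4,'w7.png')
print([ (onz(c,a/1.4,b/1.4,.143)).round(4) for a,b in ((392,340),)])
d=cam('side');crop(d,265,180,110,90,6,'sd7.png')
E
```

```text
t: 7.47
tool_pos: [0.5361, -0.0736, 0.2805]
tool_rot: [0.42, 0.573, 0.415, -0.568]
ft_force: [0.7, -0.3, 0.4]
finger_gap: 0.349
t 7.467 pos [ 0.5361 -0.0736  0.2805] 
 [[ 0.009  0.953 -0.303]
 [-0.001 -0.303 -0.953]
 [-1.     0.009 -0.002]] 
f [ 0.7 -0.3  0.4] gap 0.349
[array([ 0.535 , -0.0862,  0.143 ])]
```

View pics/w7.png

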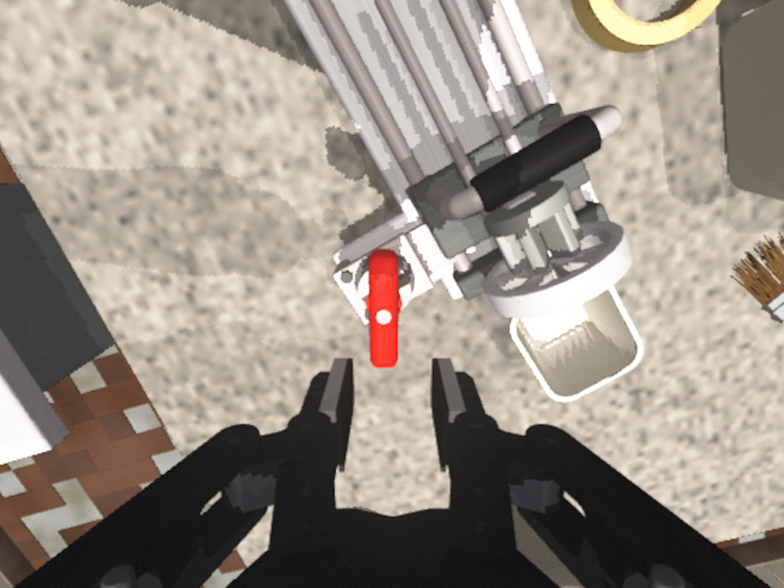

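View pics/sd7.png

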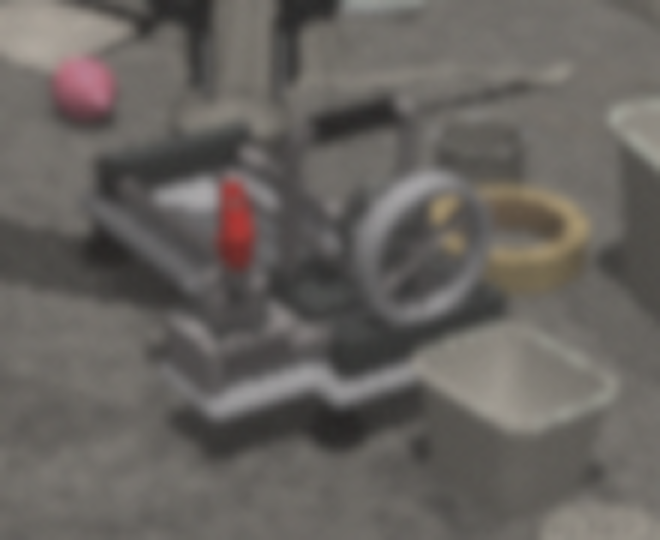

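The handle stays up by itself, turned about 60° (its bar is vertical at columns 370–398 in w7). Next I go with shut fingers to the blade side of the push grip.

```bash
python3 -c "
from h import *
go(.629,-.049,.272,12.7)"
```

```text
t 7.57 shift [  5.   83.5 -51.2] yaw -17.6 roll -0.5283
```

```bash

python3 -m pendant '[{"x":0,"y":30,"z":-18,"roll":-0.12,"hand":255},{"x":0,"y":60,"z":-36,"roll":-0.24,"hand":255},{"x":0,"y":83,"z":-51,"roll":-0.36,"hand":255},{"x":0,"y":83,"z":-51,"roll":-0.48,"hand":255},{"x":0,"y":83,"z":-51,"roll":-0.528,"hand":255},{"x":0,"y":83,"z":-51,"roll":-0.528,"hand":255},{"x":0,"y":83,"z":-51,"roll":-0.528,"hand":255}]' 40
python3 - <<'E'
from h import *
c=cam('wrist');crop(c,0,0,560,420,1.4,'w8.png');st()
m=np.radians(12.7);ym=np.array([-np.sin(m),np.cos(m),0])
d=cam('scene');crop(d,200,110,180,140,4,'s8.png')
d=cam('side');crop(d,265,150,130,110,6,'sd8.png')
E
```

```text
t: 8.15
tool_pos: [0.6271, -0.0487, 0.274]
tool_rot: [0.551, 0.441, 0.553, -0.443]
ft_force: [-0.7, -0.4, 0.0]
finger_gap: 0.003
t 8.2 pos [ 0.6271 -0.0488  0.2743] 
 [[-0.002  0.976  0.218]
 [-0.     0.218 -0.976]
 [-1.    -0.002 -0.   ]] 
f [-0.8 -0.1  0.3] gap -0.001
```

View pics/w8.png

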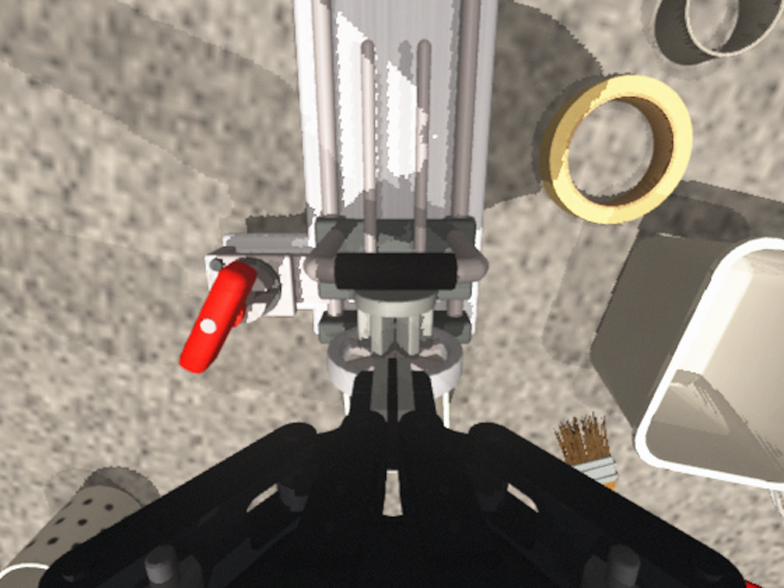

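View pics/s8.png

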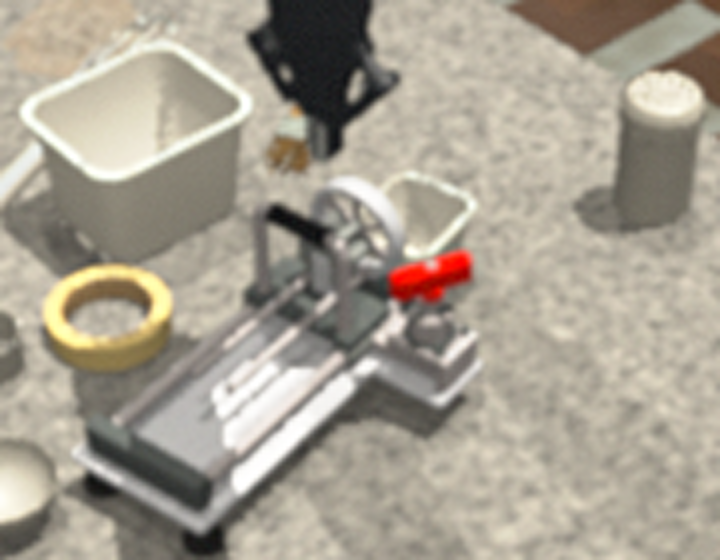

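View pics/sd8.png

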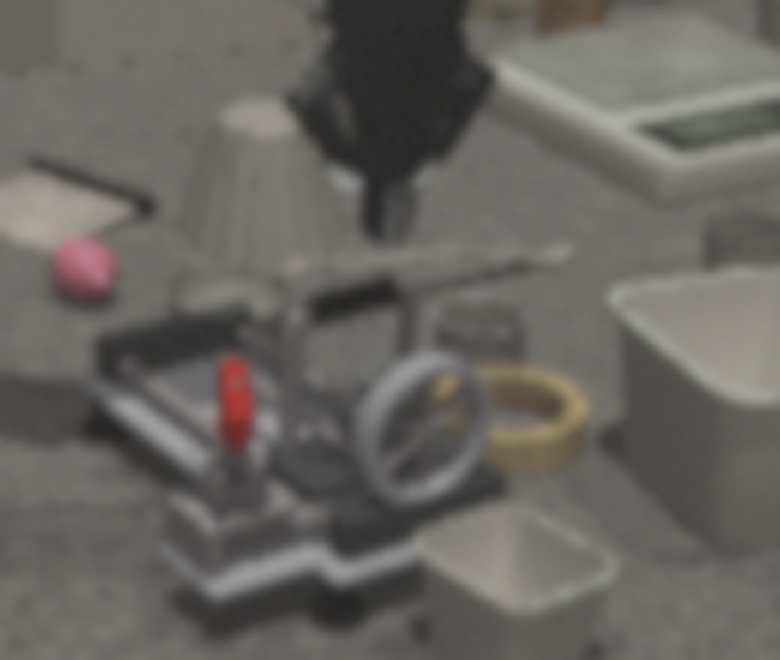

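```bash
python3 - <<'E'
from h import *
c=cam('wrist');m=np.radians(12.7);xm=np.array([np.cos(m),np.sin(m),0]);ym=np.array([-np.sin(m),np.cos(m),0])
T=sense()['tool_pos']
for n,u,v,z in(('grip upper edge',395,253,.155),('grip lower',395,289,.155),('grip mid',395,271,.158),('gripL',335,271,.158),('gripR',456,271,.158),('ring top front',395,325,.148),('ring back',395,345,.148)):
    p=onz(c,u/1.4,v/1.4,z);print(n,p.round(4),'rel tcp xm,ym',(xm@(p-T)).round(4),(ym@(p-T)).round(4))
E
```

```text
grip upper edge [ 0.6214 -0.0101  0.155 ] rel tcp xm,ym 0.0024 0.0389
grip lower [ 0.6253 -0.0271  0.155 ] rel tcp xm,ym 0.0025 0.0213
grip mid [ 0.6231 -0.0177  0.158 ] rel tcp xm,ym 0.0024 0.031
gripL [ 0.596  -0.0238  0.158 ] rel tcp xm,ym -0.0254 0.031
gripR [ 0.6507 -0.0115  0.158 ] rel tcp xm,ym 0.0307 0.031
ring top front [ 0.6301 -0.0481  0.148 ] rel tcp xm,ym 0.0026 -0.0001
ring back [ 0.6326 -0.059   0.148 ] rel tcp xm,ym 0.0026 -0.0113
```

```bash

python3 -m pendant '[{"x":22,"y":2,"z":0,"roll":0,"hand":255},{"x":44,"y":2,"z":0,"roll":0,"hand":255},{"x":62,"y":2,"z":0,"roll":0,"hand":255},{"x":62,"y":2,"z":0,"roll":0,"hand":255},{"x":62,"y":2,"z":-8,"roll":0,"hand":255},{"x":62,"y":2,"z":-14,"roll":0,"hand":255},{"x":62,"y":2,"z":-20,"roll":0,"hand":255},{"x":62,"y":2,"z":-30,"roll":0,"hand":255}]' 40
python3 - <<'E'
from h import *
c=cam('wrist');crop(c,0,0,560,420,1.4,'w9.png');st()
E
```

```text
t: 9.02
tool_pos: [0.6239, -0.0197, 0.2146]
tool_rot: [0.553, 0.442, 0.551, -0.442]
ft_force: [-0.3, -3.5, -2.2]
finger_gap: -0.001
t 9.067 pos [ 0.6234 -0.0158  0.2143] 
 [[ 0.001  0.975  0.222]
 [ 0.001  0.222 -0.975]
 [-1.     0.001 -0.001]] 
f [-0.   0.2  0.9] gap 0.002
```

View pics/w9.png

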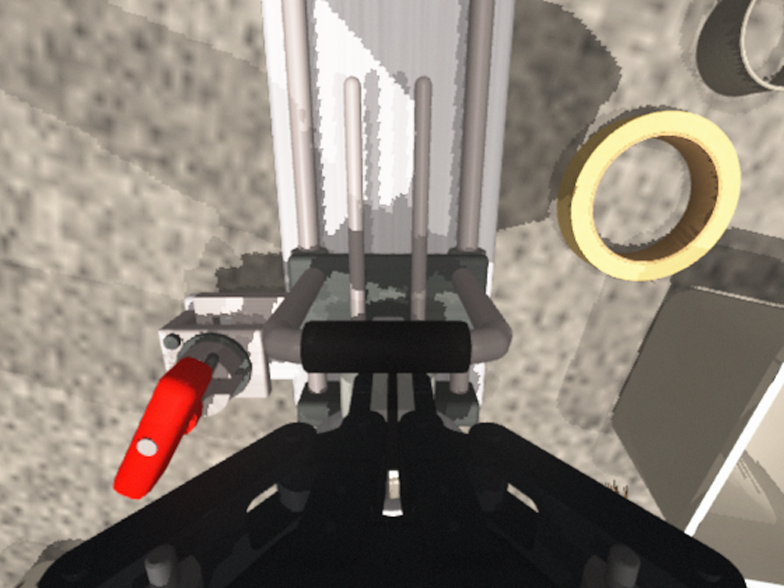

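The grip is in contact and has already moved about 20 mm at 3 N, so the carriage is unlocked. I keep pushing.

```bash

python3 -m pendant '[{"x":0,"y":0,"z":-14,"roll":0,"hand":255},{"x":0,"y":0,"z":-28,"roll":0,"hand":255},{"x":0,"y":0,"z":-42,"roll":0,"hand":255},{"x":0,"y":0,"z":-56,"roll":0,"hand":255},{"x":0,"y":0,"z":-70,"roll":0,"hand":255},{"x":0,"y":0,"z":-84,"roll":0,"hand":255},{"x":0,"y":0,"z":-98,"roll":0,"hand":255},{"x":0,"y":0,"z":-110,"roll":0,"hand":255}]' 40
python3 -m pendant '[{"x":0,"y":0,"z":-8,"roll":0,"hand":255},{"x":0,"y":0,"z":-14,"roll":0,"hand":255},{"x":0,"y":0,"z":-19,"roll":0,"hand":255},{"x":0,"y":0,"z":-23,"roll":0,"hand":255},{"x":0,"y":0,"z":-27,"roll":0,"hand":255}]' 40
python3 - <<'E'
from h import *
c=cam('wrist');crop(c,0,0,560,420,1.4,'w10.png');st()
E
```

```text
t: 9.73
tool_pos: [0.5992, 0.0909, 0.2136]
tool_rot: [0.553, 0.442, 0.552, -0.441]
ft_force: [1.7, -2.5, 1.5]
finger_gap: 0.004
t: 10.15
tool_pos: [0.5933, 0.1148, 0.2133]
tool_rot: [0.552, 0.442, 0.552, -0.442]
ft_force: [2.9, -2.4, -0.1]
finger_gap: -0.003
t 10.2 pos [0.593  0.116  0.2132] 
 [[-0.001  0.975  0.221]
 [ 0.     0.221 -0.975]
 [-1.    -0.001 -0.001]] 
f [ 0.7 -0.8  0.7] gap -0.001
```

View pics/w10.png

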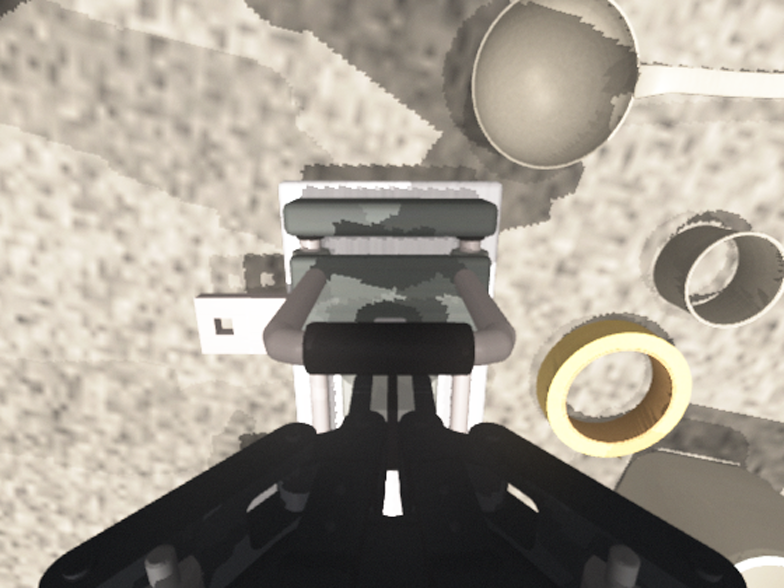

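About 10–15 mm remain to the rear stop (rods still visible at rows 237–255).

```bash

python3 -m pendant '[{"x":0,"y":0,"z":-3,"roll":0,"hand":255},{"x":0,"y":0,"z":-6,"roll":0,"hand":255},{"x":0,"y":0,"z":-9,"roll":0,"hand":255},{"x":0,"y":0,"z":-12,"roll":0,"hand":255},{"x":0,"y":0,"z":-12,"roll":0,"hand":255}]' 40
python3 - <<'E'
from h import *
c=cam('wrist');crop(c,0,0,560,420,1.4,'w11.png');st()
E
```

```text
t: 10.62
tool_pos: [0.5919, 0.1195, 0.2133]
tool_rot: [0.554, 0.441, 0.549, -0.445]
ft_force: [5.0, -12.8, -1.3]
finger_gap: -0.001
t 10.667 pos [0.5919 0.1195 0.2133] 
 [[ 0.003  0.977  0.215]
 [-0.008  0.215 -0.977]
 [-1.     0.001  0.009]] 
f [  5.  -11.3  -1.2] gap 0.005
```

View pics/w11.png

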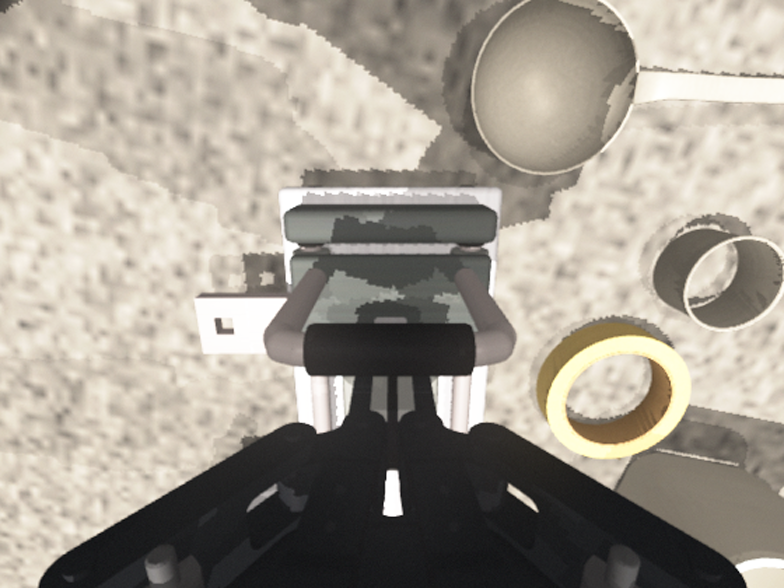

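```bash

python3 -m pendant '[{"x":0,"y":0,"z":-3,"roll":0,"hand":255},{"x":0,"y":0,"z":-3,"roll":0,"hand":255}]' 40
python3 -m pendant '[{"x":0,"y":0,"z":10,"roll":0,"hand":255},{"x":0,"y":0,"z":30,"roll":0,"hand":255},{"x":-25,"y":0,"z":40,"roll":0,"hand":255},{"x":-60,"y":0,"z":40,"roll":0,"hand":255},{"x":-90,"y":0,"z":40,"roll":0,"hand":255},{"x":-90,"y":0,"z":40,"roll":0,"hand":255}]' 40
python3 - <<'E'
from h import *
c=cam('wrist');crop(c,0,0,560,420,1.4,'w12.png');st()
E
```

```text
t: 10.83
tool_pos: [0.5918, 0.1198, 0.2133]
tool_rot: [0.554, 0.441, 0.547, -0.446]
ft_force: [5.8, -16.0, -2.3]
finger_gap: 0.002
t: 11.33
tool_pos: [0.601, 0.0911, 0.3089]
tool_rot: [0.554, 0.444, 0.551, -0.439]
ft_force: [0.8, 0.2, 1.0]
finger_gap: 0.0
t 11.383 pos [0.5997 0.0914 0.3064] 
 [[ 0.004  0.975  0.22 ]
 [ 0.003  0.22  -0.975]
 [-1.     0.005 -0.002]] 
f [ 0.3  0.3 -1.3] gap -0.0
```

View pics/w12.png

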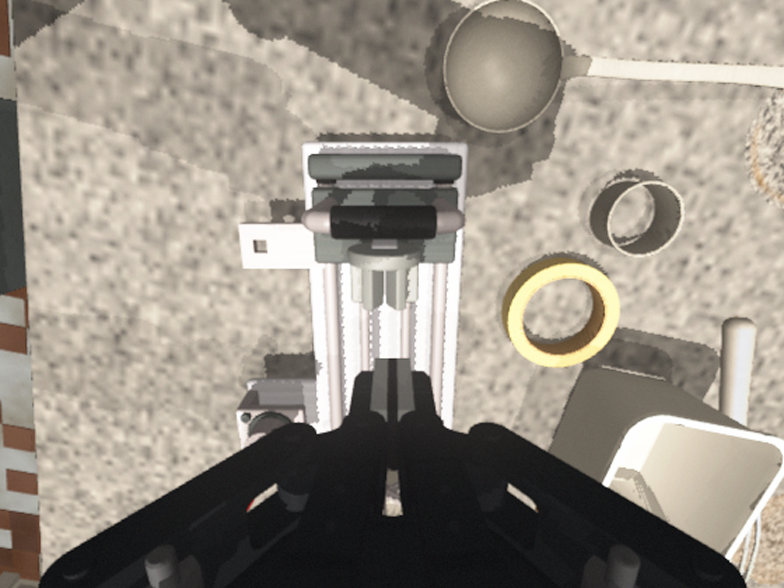

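The stop is confirmed: at 16 N the carriage did not move further. w12 shows it back (grip at (384,222), prong tips near row 308). Now I'm off to the lemon, and measuring the cradle on the way.

```bash
python3 - <<'E'
from h import *
m=np.radians(12.7);xm=np.array([np.cos(m),np.sin(m),0]);ym=np.array([-np.sin(m),np.cos(m),0])
c=cam('wrist');crop(c,200,120,160,190,3.1,'w13.png')
for u,v,z in((385,308,.105),(383,222,.164)):
    p=onz(c,u/1.4,v/1.4,z);print(p.round(4))
go(.455,.325,.25,-39)
E
```

```text
[0.6014 0.0734 0.105 ]
[0.5862 0.1397 0.164 ]
t 11.43 shift [  54.7  -88.3 -259.3] yaw 12.8 roll 0.9033
```

View pics/w13.png

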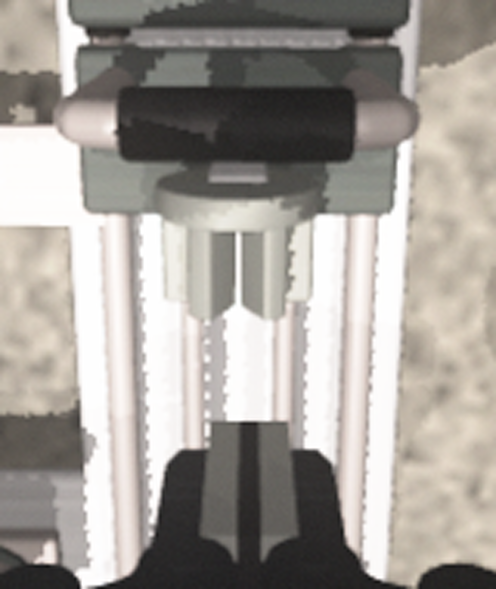

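```bash

python3 -m pendant '[{"x":0,"y":-88,"z":-259,"roll":0.903,"hand":0},{"x":0,"y":-88,"z":-259,"roll":0.903,"hand":0},{"x":0,"y":-88,"z":-259,"roll":0.903,"hand":0},{"x":0,"y":-88,"z":-259,"roll":0.903,"hand":0},{"x":0,"y":-88,"z":-259,"roll":0.903,"hand":0},{"x":0,"y":-88,"z":-259,"roll":0.903,"hand":0},{"x":0,"y":-88,"z":-259,"roll":0.903,"hand":0},{"x":0,"y":-88,"z":-259,"roll":0.903,"hand":0}]' 30
python3 -m pendant '[{"x":30,"y":0,"z":0,"roll":0,"hand":0},{"x":50,"y":0,"z":0,"roll":0,"hand":0},{"x":50,"y":0,"z":0,"roll":0,"hand":0},{"x":50,"y":0,"z":0,"roll":0,"hand":0}]' 30
python3 - <<'E'
from h import *
c=cam('wrist');crop(c,0,0,560,420,1.4,'w14.png');st()
c=cam('scene');crop(c,190,130,200,150,4,'s14.png')
E
```

```text
t: 12.1
tool_pos: [0.4497, 0.3308, 0.3007]
tool_rot: [-0.306, -0.635, -0.308, 0.639]
ft_force: [-0.1, -0.2, -0.2]
finger_gap: 1.0
t: 12.43
tool_pos: [0.4544, 0.3228, 0.2515]
tool_rot: [-0.305, -0.636, -0.304, 0.64]
ft_force: [0.5, -0.3, -0.3]
finger_gap: 0.999
t 12.483 pos [0.4555 0.3232 0.2528] 
 [[-0.002  0.777 -0.63 ]
 [-0.002 -0.63  -0.777]
 [-1.    -0.     0.002]] 
f [ 0.6 -0.1  0.5] gap 1.001
```

View pics/w14.png

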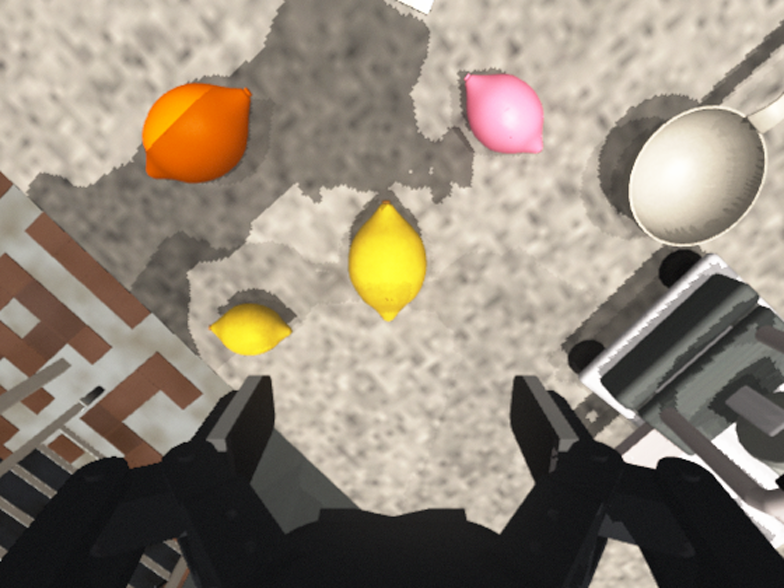

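View pics/s14.png

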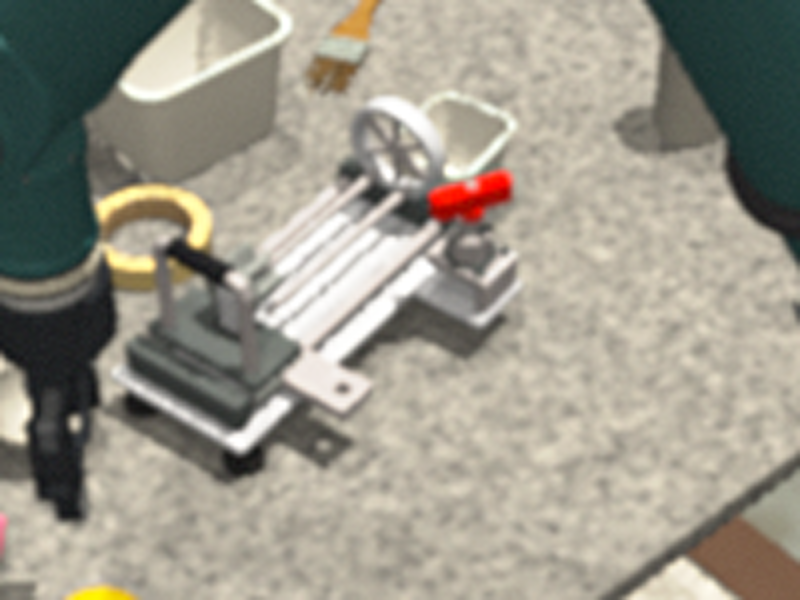

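The wrist view shows the large lemon at (388,262), tips at (386,203) and (389,320), aligned across the jaws. The small yellow (250,328), orange (197,132) and pink (505,113) ones are clear of it. The scene view shows the T-handle still up and turned, and the carriage back.

```bash
python3 - <<'E'
from h import *
c=cam('wrist');f=c[0]
h=cv2.cvtColor(f,cv2.COLOR_RGB2HSV);m=cv2.inRange(h,(22,120,100),(35,255,255))
n,l,s,ce=cv2.connectedComponentsWithStats(m)
for i in range(1,n):
    if s[i,4]>800: print(s[i],ce[i])
a=onz(c,386/1.4,203/1.4,.028);b=onz(c,389/1.4,320/1.4,.028);p=(a+b)/2
print(a,b,p,np.linalg.norm(a-b),np.degrees(np.arctan2(*(b-a)[1::-1])))
# left/right silhouette middle at centre row
i=[i for i in range(1,n) if s[i,4]>800 and s[i,0]>240][0]
print('sil mid',onz(c,s[i,0]+s[i,2]/2,262/1.4,.028))
st()
go(p[0],p[1],.088,-39)
E
```

```text
[ 248  149   55   83 3095] [275.219063 189.346042]
[ 150  219   58   37 1358] [177.7982327 237.634757 ]
[0.48681308 0.36561545 0.028     ] [0.43309656 0.29627007 0.028     ] [0.45995482 0.33094276 0.028     ] 0.08771685746607309 -127.76218509605181
sil mid [0.45992826 0.33306711 0.028     ]
t 12.583 pos [0.4565 0.3237 0.2542] 
 [[ 0.001  0.777 -0.63 ]
 [ 0.001 -0.63  -0.777]
 [-1.     0.    -0.001]] 
f [-0.5  0.1 -0.4] gap 0.998
t 12.58 shift [166.2  -1.9  -7.6] yaw -39.1 roll -0.001
```

```bash

python3 -m pendant '[{"x":35,"y":-2,"z":-6,"roll":-0.02,"hand":0},{"x":70,"y":-2,"z":-6,"roll":-0.02,"hand":0},{"x":90,"y":-2,"z":-6,"roll":-0.02,"hand":0},{"x":90,"y":-2,"z":-6,"roll":-0.02,"hand":0},{"x":90,"y":-2,"z":-6,"roll":-0.02,"hand":0}]' 30
python3 - <<'E'
from h import *
c=cam('wrist');f=c[0];crop(c,0,0,560,420,1.4,'w15.png')
h=cv2.cvtColor(f,cv2.COLOR_RGB2HSV);m=cv2.inRange(h,(22,120,100),(35,255,255))
n,l,s,ce=cv2.connectedComponentsWithStats(m)
for i in range(1,n):
    if s[i,4]>800: print(s[i],ce[i])
st()
E
```

```text
t: 13.0
tool_pos: [0.4585, 0.3296, 0.1637]
tool_rot: [-0.311, -0.635, -0.31, 0.635]
ft_force: [0.3, 0.5, 1.1]
finger_gap: 1.0
[ 239  172   75  110 5785] [276.08314607 227.06101988]
[ 107  260   66   51 1872] [136.29113248 283.15224359]
t 13.05 pos [0.4592 0.33   0.1647] 
 [[ 0.002  0.789 -0.614]
 [ 0.001 -0.614 -0.789]
 [-1.     0.001 -0.002]] 
f [0.8 0.7 0.5] gap 0.997
```

View pics/w15.png

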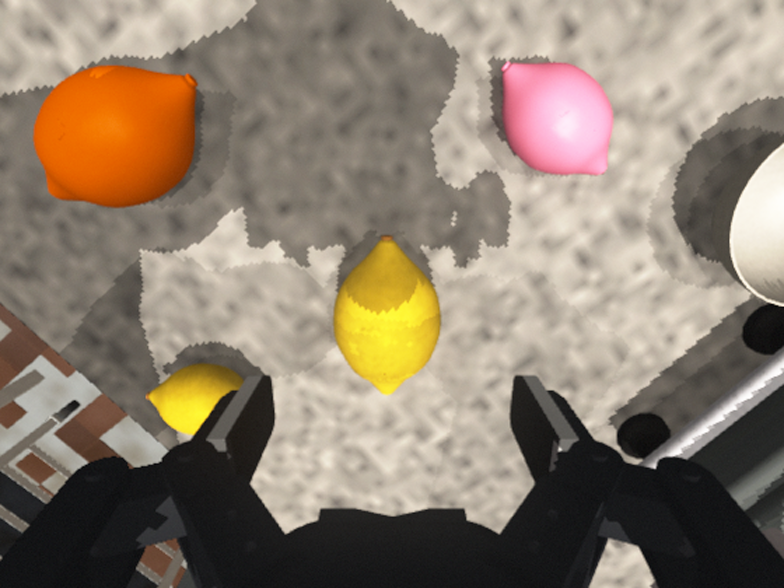

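```bash
python3 - <<'E'
from h import *
c=cam('wrist');T=sense();Rm=q(T['tool_rot']).as_matrix()
for n,u,v,z in(('tip far',386,236,.028),('tip near',387,394,.028),('L',334,318,.03),('R',440,318,.03),('small L',148,397,.02),('small R?',245,385,.02),('small bottom',190,435,.02),('small top',195,362,.02)):
    p=onz(c,u/1.4,v/1.4,z);print(n,p.round(4),'tool yz',(Rm.T@(p-T['tool_pos']))[1:].round(4))
E
```

```text
tip far [0.4856 0.3666 0.028 ] tool yz [-0.0019 -0.0443]
tip near [0.4304 0.2953 0.028 ] tool yz [-0.0016  0.0458]
L [0.4374 0.3495 0.03  ] tool yz [-0.0294 -0.0012]
R [0.4815 0.3152 0.03  ] tool yz [ 0.0265 -0.0012]
small L [0.3149 0.3766 0.02  ] tool yz [-0.1427  0.0527]
small R? [0.3656 0.3472 0.02  ] tool yz [-0.0847  0.0447]
small bottom [0.3149 0.3429 0.02  ] tool yz [-0.122   0.0793]
small top [0.3535 0.3756 0.02  ] tool yz [-0.1116  0.0297]
```

```bash

python3 -m pendant '[{"x":30,"y":-1.5,"z":0.5,"roll":0,"hand":0},{"x":60,"y":-1.5,"z":0.5,"roll":0,"hand":0},{"x":82,"y":-1.5,"z":0.5,"roll":0,"hand":0},{"x":82,"y":-1.5,"z":0.5,"roll":0,"hand":0},{"x":82,"y":-1.5,"z":0.5,"roll":0,"hand":60},{"x":82,"y":-1.5,"z":0.5,"roll":0,"hand":120},{"x":82,"y":-1.5,"z":0.5,"roll":0,"hand":120},{"x":82,"y":-1.5,"z":0.5,"roll":0,"hand":120}]' 25
python3 - <<'E'
from h import *
c=cam('wrist');f=c[0];crop(c,0,0,560,420,1.4,'w16.png');st()
E
```

```text
t: 13.77
tool_pos: [0.4577, 0.3312, 0.0837]
tool_rot: [0.31, 0.637, 0.311, -0.634]
ft_force: [-1.0, -0.6, 7.1]
finger_gap: 0.654
t 13.817 pos [0.4577 0.3312 0.0837] 
 [[ 0.003  0.789 -0.614]
 [ 0.003 -0.614 -0.789]
 [-1.     0.001 -0.004]] 
f [-1.3 -0.3  6.9] gap 0.654
```

View pics/w16.png

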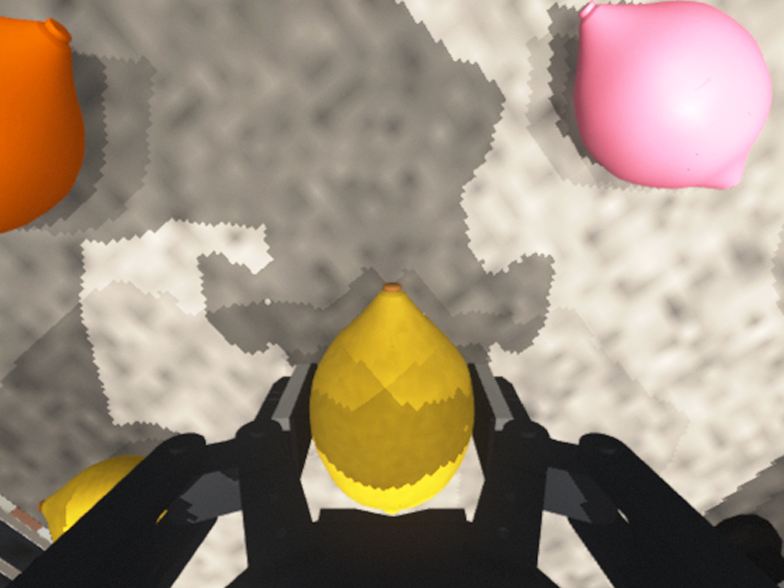

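Lemon held (gap 56 mm, centred lengthwise). Lifting and carrying it to a hover above the cradle.

```bash

python3 -m pendant '[{"x":-25,"y":0,"z":0,"roll":0,"hand":120},{"x":-65,"y":0,"z":0,"roll":0,"hand":120},{"x":-105,"y":0,"z":0,"roll":0,"hand":120},{"x":-145,"y":0,"z":0,"roll":0,"hand":120},{"x":-185,"y":0,"z":0,"roll":0,"hand":120},{"x":-215,"y":0,"z":0,"roll":0,"hand":120},{"x":-215,"y":0,"z":0,"roll":0,"hand":120},{"x":-215,"y":0,"z":0,"roll":0,"hand":120}]' 25
python3 - <<'E'
from h import *
c=cam('wrist');crop(c,0,0,560,420,1.4,'w17.png');st()
go(.618,.001,.30,12.8)
E
```

```text
t: 14.48
tool_pos: [0.4573, 0.3308, 0.2992]
tool_rot: [0.31, 0.637, 0.312, -0.633]
ft_force: [-0.3, 0.3, -1.2]
finger_gap: 0.657
t 14.533 pos [0.4562 0.3303 0.2973] 
 [[ 0.001  0.79  -0.614]
 [ 0.002 -0.614 -0.79 ]
 [-1.    -0.001 -0.002]] 
f [-1.2 -0.5 -1.8] gap 0.659
t 14.53 shift [ -3.2 329.9 160.7] yaw -37.9 roll -0.8841
```

View pics/w17.png

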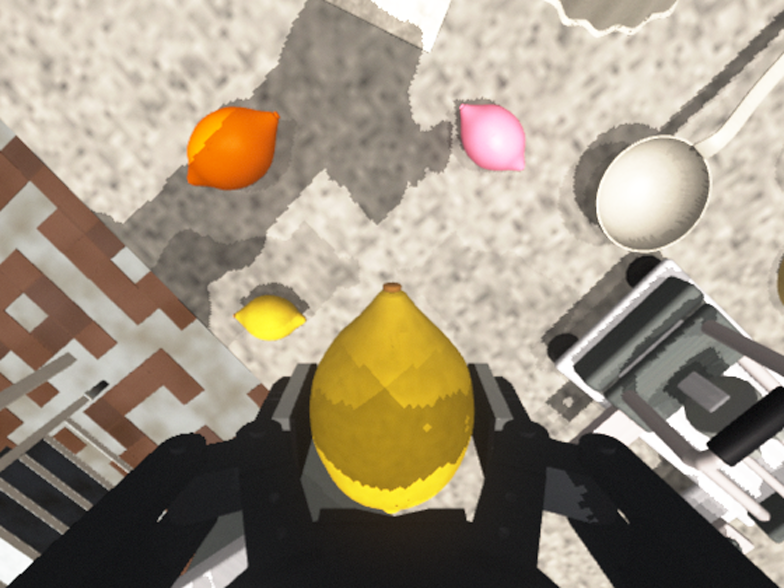

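```bash

python3 -m pendant '[{"x":0,"y":330,"z":161,"roll":-0.884,"hand":120},{"x":0,"y":330,"z":161,"roll":-0.884,"hand":120},{"x":0,"y":330,"z":161,"roll":-0.884,"hand":120},{"x":0,"y":330,"z":161,"roll":-0.884,"hand":120},{"x":0,"y":330,"z":161,"roll":-0.884,"hand":120},{"x":0,"y":330,"z":161,"roll":-0.884,"hand":120},{"x":0,"y":330,"z":161,"roll":-0.884,"hand":120},{"x":0,"y":330,"z":161,"roll":-0.884,"hand":120}]' 25
python3 -c "
from h import *
st();go(.618,.001,.30,12.8)"
```

```text
t: 15.2
tool_pos: [0.6026, 0.0289, 0.2943]
tool_rot: [0.552, 0.439, 0.555, -0.441]
ft_force: [0.8, -0.6, -0.5]
finger_gap: 0.654
t 15.2 pos [0.6026 0.0289 0.2943] 
 [[-0.004  0.974  0.225]
 [ 0.     0.225 -0.974]
 [-1.    -0.004 -0.001]] 
f [ 0.8 -0.6 -0.5] gap 0.654
t 15.2 shift [-5.8  8.7 30.7] yaw 13.0 roll 0.0038
```

```bash

python3 -m pendant '[{"x":0,"y":9,"z":25,"roll":0.003,"hand":120},{"x":0,"y":9,"z":25,"roll":0.003,"hand":120},{"x":0,"y":9,"z":25,"roll":0.003,"hand":120},{"x":0,"y":9,"z":25,"roll":0.003,"hand":120}]' 25
python3 - <<'E'
from h import *
st();c=cam('wrist');crop(c,0,0,560,420,1.4,'w18.png');
go(.618,.001,.30,12.8)
c=cam('side');crop(c,265,150,130,110,6,'sd18.png')
c=cam('scene');crop(c,190,130,200,150,4,'s18.png')
E
```

```text
t: 15.53
tool_pos: [0.6164, 0.0094, 0.2944]
tool_rot: [0.551, 0.441, 0.553, -0.443]
ft_force: [0.2, 0.9, -1.1]
finger_gap: 0.655
t 15.533 pos [0.6164 0.0094 0.2944] 
 [[-0.004  0.976  0.218]
 [ 0.001  0.218 -0.976]
 [-1.    -0.004 -0.002]] 
f [ 0.2  0.9 -1.1] gap 0.655
t 15.58 shift [-5.3 -0.5  9.4] yaw 12.7 roll -0.0015
```

View pics/w18.png

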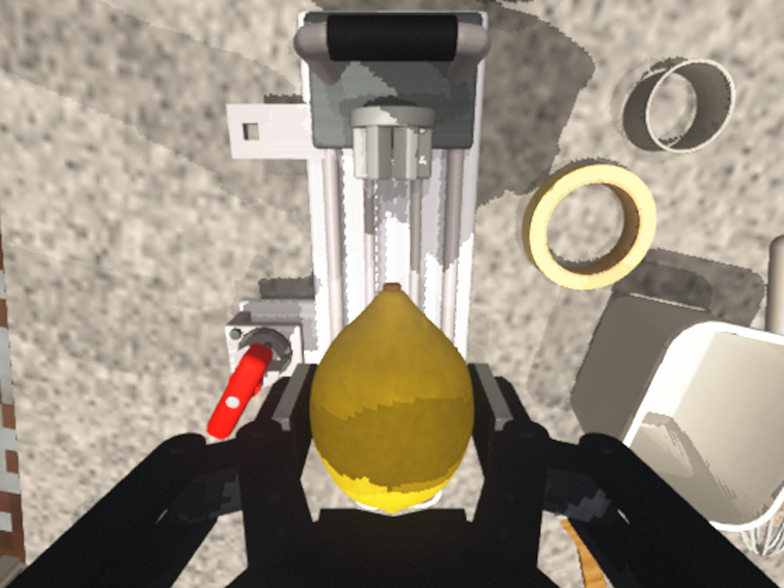

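View pics/sd18.png

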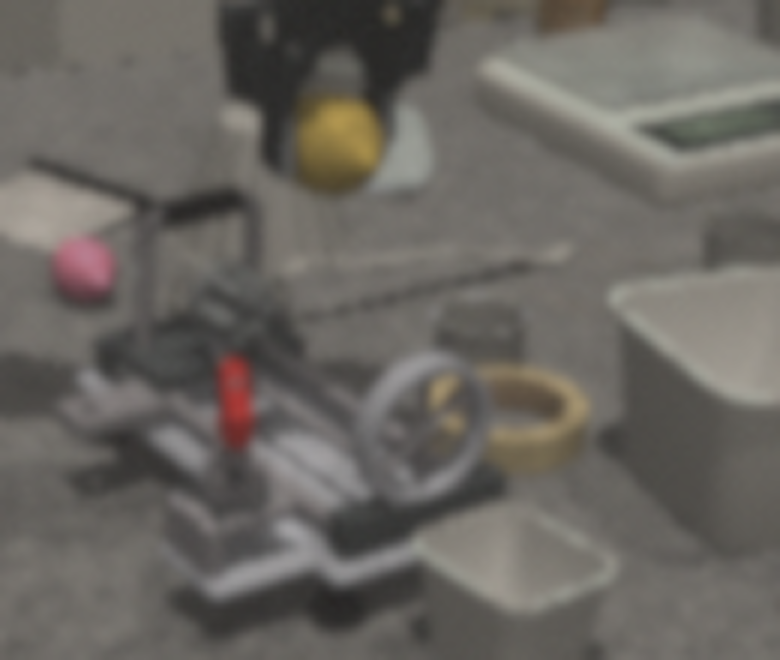

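View pics/s18.png

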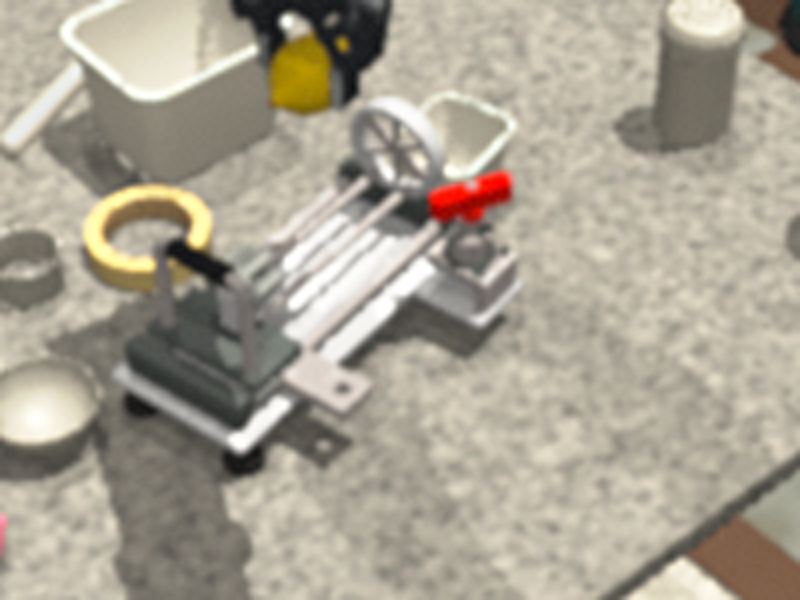

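```bash
python3 - <<'E'
from h import *
m=np.radians(12.8);xm=np.array([np.cos(m),np.sin(m),0]);ym=np.array([-np.sin(m),np.cos(m),0])
c=cam('wrist');T=sense()['tool_pos'];crop(c,200,60,160,160,4,'w19.png');st()
print('tcp',xm@T,ym@T)
for n,u,v,z in(('prongL',355,178,.105),('prongR',431,178,.105),('barL',371,230,.081),('barL2',369,270,.081),('barR',418,230,.081),('barR2',415,270,.081),('grip',392,38,.164),('rodL',333,300,.055),('rodR',450,300,.055)):
    p=onz(c,u/1.4,v/1.4,z);print(n,p.round(4),'mx,my',(xm@p).round(4),(ym@p).round(4))
E
```

```text
t 15.733 pos [0.6169 0.0106 0.2958] 
 [[-0.002  0.975  0.221]
 [ 0.001  0.221 -0.975]
 [-1.    -0.001 -0.001]] 
f [-0.2  0.4 -1.8] gap 0.653
tcp 0.6039752282967557 -0.1263058716638596
prongL [0.5807 0.0738 0.105 ] mx,my 0.5826 -0.0567
prongR [0.6253 0.084  0.105 ] mx,my 0.6284 -0.0567
barL [0.5962 0.0411 0.081 ] mx,my 0.5905 -0.0921
barL2 [0.6007 0.0131 0.081 ] mx,my 0.5887 -0.1204
barR [0.6276 0.0482 0.081 ] mx,my 0.6227 -0.092
barR2 [0.6324 0.0203 0.081 ] mx,my 0.6212 -0.1203
grip [0.5892 0.1368 0.164 ] mx,my 0.6048 0.0029
rodL [ 0.5781 -0.0243  0.055 ] mx,my 0.5583 -0.1518
rodR [ 0.6682 -0.0037  0.055 ] mx,my 0.6508 -0.1517
```

View pics/w19.png

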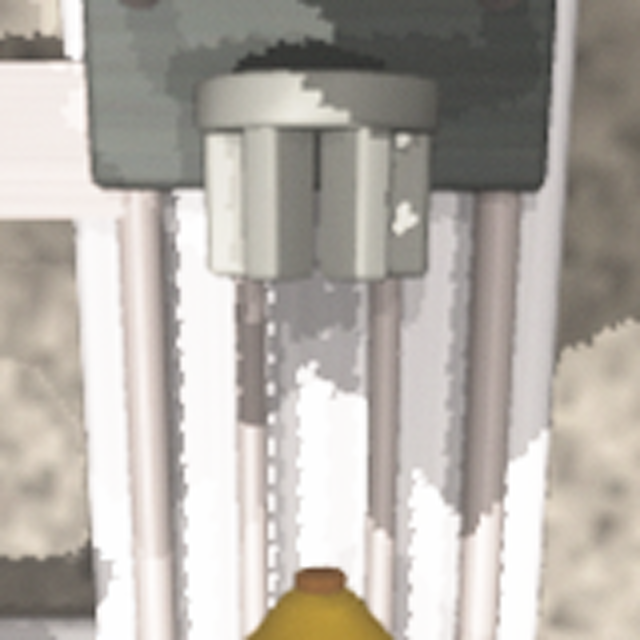

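Bars' midline (column 279.3 of 560) is right under the tool's centre plane (279.9), and parallel to it. The prong tips put the cradle about 6 mm further toward the blades. Going down.

```bash

python3 -m pendant '[{"x":20,"y":0,"z":6,"roll":0,"hand":120},{"x":50,"y":0,"z":6,"roll":0,"hand":120},{"x":80,"y":0,"z":6,"roll":0,"hand":120},{"x":105,"y":0,"z":6,"roll":0,"hand":120},{"x":120,"y":0,"z":6,"roll":0,"hand":120},{"x":120,"y":0,"z":6,"roll":0,"hand":120},{"x":120,"y":0,"z":6,"roll":0,"hand":120}]' 25
python3 - <<'E'
from h import *
st();c=cam('wrist');crop(c,0,0,560,420,1.4,'w20.png')
c=cam('side');crop(c,265,150,130,110,6,'sd20.png')
c=cam('scene');crop(c,190,130,200,150,4,'s20.png')
E
```

```text
t: 16.32
tool_pos: [0.6185, 0.0038, 0.1759]
tool_rot: [0.552, 0.441, 0.553, -0.442]
ft_force: [-0.3, 0.3, -0.8]
finger_gap: 0.652
t 16.317 pos [0.6185 0.0038 0.1759] 
 [[-0.002  0.976  0.22 ]
 [ 0.     0.22  -0.976]
 [-1.    -0.002 -0.001]] 
f [-0.3  0.3 -0.8] gap 0.652
```

View pics/w20.png

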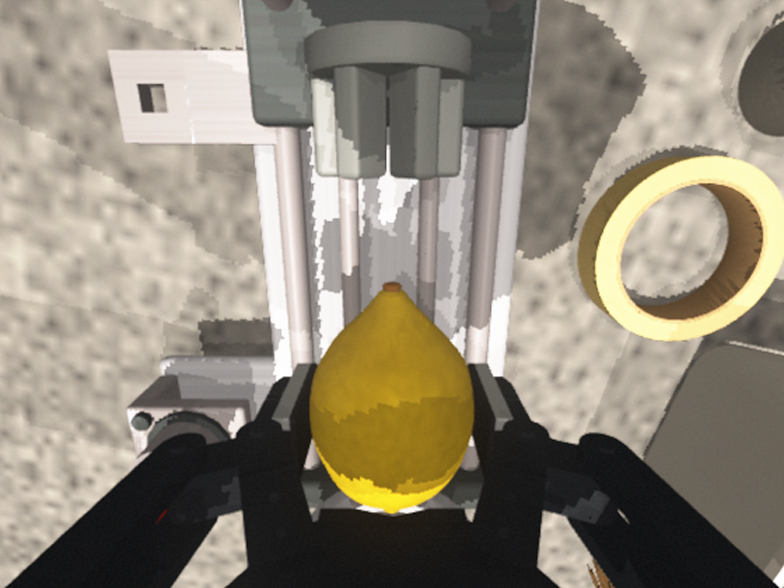

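View pics/sd20.png

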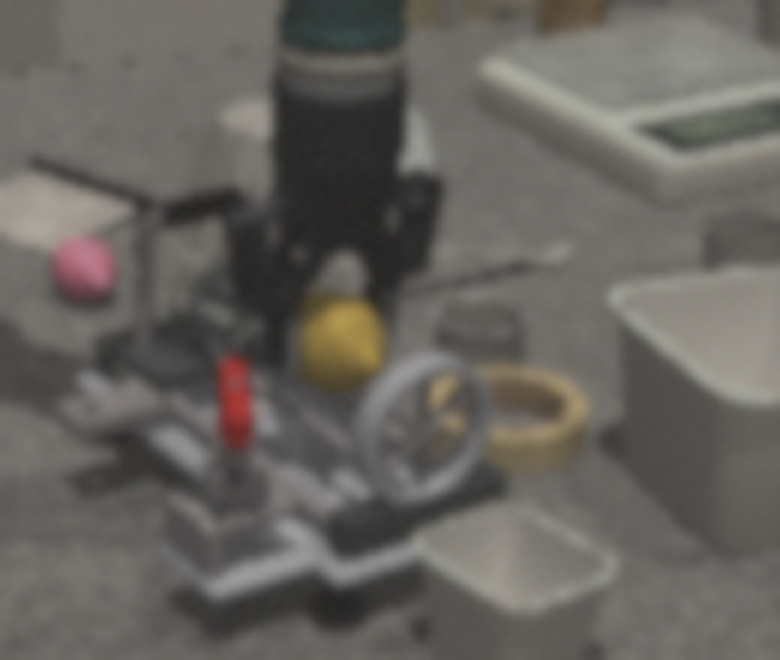

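View pics/s20.png

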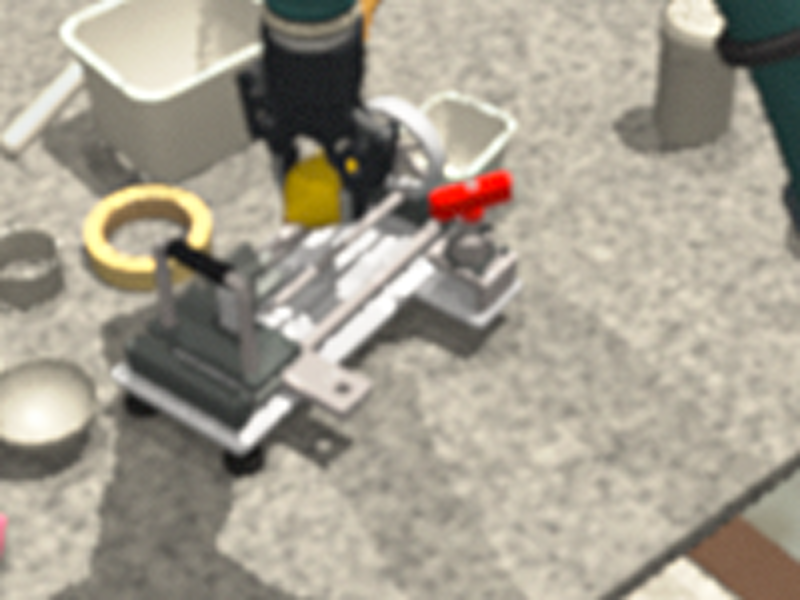

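```bash
python3 - <<'E'
from h import *
c=cam('wrist');T=sense();Rm=q(T['tool_rot']).as_matrix();crop(c,200,60,160,160,4,'w21.png')
for n,u,v,z in(('prong',388,177,.12),('prong',388,177,.105),('barL',348,250,.081),('barR',428,250,.081),('bl',340,190,.081)):
    p=onz(c,u/1.4,v/1.4,z);print(n,(Rm.T@(p-T['tool_pos']))[1:].round(4))
st()
E
```

```text
prong [-0.     -0.0756]
prong [-0.0001 -0.075 ]
barL [-0.0166 -0.0454]
barR [ 0.0159 -0.0454]
bl [-0.0189 -0.0691]
t 16.517 pos [0.62   0.0031 0.1781] 
 [[ 0.003  0.976  0.219]
 [ 0.     0.219 -0.976]
 [-1.     0.003  0.001]] 
f [ 0.2 -0.2 -1.8] gap 0.65
```

View pics/w21.png

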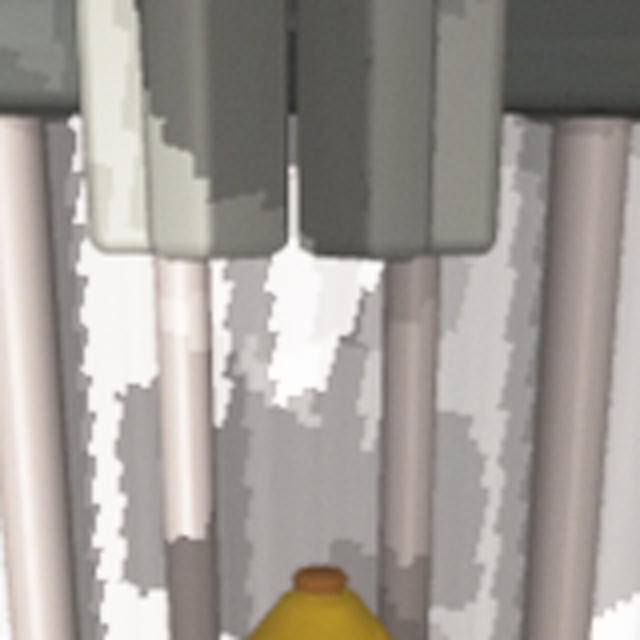

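The arm drifted about 1.5 mm as it settled. The bars' midline is now 5 px (about 2.9 mm) to the tool's -y, so I'm correcting and rechecking.

```bash

python3 -m pendant '[{"x":0,"y":-2.5,"z":-0.5,"roll":0,"hand":120},{"x":0,"y":-2.5,"z":-0.5,"roll":0,"hand":120},{"x":0,"y":-2.5,"z":-0.5,"roll":0,"hand":120},{"x":0,"y":-2.5,"z":-0.5,"roll":0,"hand":120}]' 25
python3 - <<'E'
from h import *
st();c=cam('wrist');crop(c,200,60,160,160,4,'w22.png');st()
E
```

```text
t: 16.85
tool_pos: [0.6165, 0.0027, 0.1768]
tool_rot: [0.552, 0.442, 0.552, -0.442]
ft_force: [0.6, -0.3, -1.4]
finger_gap: 0.655
t 16.85 pos [0.6165 0.0027 0.1768] 
 [[ 0.001  0.976  0.218]
 [ 0.     0.218 -0.976]
 [-1.     0.001  0.   ]] 
f [ 0.6 -0.3 -1.4] gap 0.655
t 16.9 pos [0.6165 0.0027 0.1767] 
 [[ 0.     0.976  0.218]
 [ 0.     0.218 -0.976]
 [-1.     0.     0.   ]] 
f [ 0.4  0.4 -1.8] gap 0.653
```

View pics/w22.png

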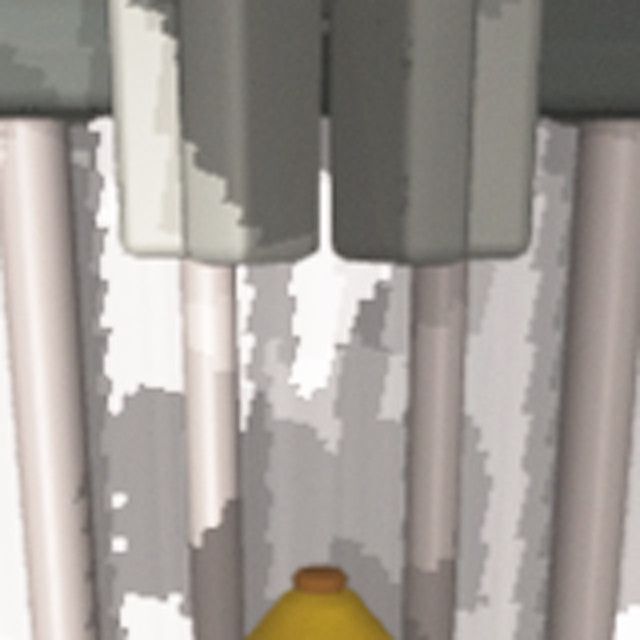

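Centred within 0.5 mm now. Lowering gently.

```bash

python3 -m pendant '[{"x":4,"y":0,"z":0,"roll":0,"hand":120},{"x":8,"y":0,"z":0,"roll":0,"hand":120},{"x":11,"y":0,"z":0,"roll":0,"hand":120},{"x":13,"y":0,"z":0,"roll":0,"hand":120},{"x":14,"y":0,"z":0,"roll":0,"hand":120},{"x":14,"y":0,"z":0,"roll":0,"hand":120}]' 25
python3 -m pendant '[{"x":0.7,"y":0,"z":0,"roll":0,"hand":120},{"x":1.4,"y":0,"z":0,"roll":0,"hand":120},{"x":1.4,"y":0,"z":0,"roll":0,"hand":120}]' 25
```

```text
t: 17.4
tool_pos: [0.6163, 0.0028, 0.1619]
tool_rot: [0.552, 0.442, 0.552, -0.442]
ft_force: [-0.3, -0.5, -1.7]
finger_gap: 0.656
t: 17.65
tool_pos: [0.6166, 0.0027, 0.1611]
tool_rot: [0.552, 0.442, 0.552, -0.442]
ft_force: [-0.1, -0.1, -2.1]
finger_gap: 0.653
```

```bash

python3 -m pendant '[{"x":0.7,"y":0,"z":0,"roll":0,"hand":120},{"x":1.2,"y":0,"z":0,"roll":0,"hand":120},{"x":1.2,"y":0,"z":0,"roll":0,"hand":120}]' 25
python3 -m pendant '[{"x":0.6,"y":0,"z":0,"roll":0,"hand":120},{"x":1.2,"y":0,"z":0,"roll":0,"hand":120},{"x":1.2,"y":0,"z":0,"roll":0,"hand":120}]' 25
```

```text
t: 17.9
tool_pos: [0.6168, 0.0027, 0.1608]
tool_rot: [0.552, 0.442, 0.552, -0.442]
ft_force: [-0.5, -0.2, 3.9]
finger_gap: 0.658
t: 18.15
tool_pos: [0.6169, 0.0027, 0.1606]
tool_rot: [0.552, 0.443, 0.552, -0.442]
ft_force: [-3.2, 1.0, 12.6]
finger_gap: 0.654
```

Contact is at z 0.1607, as computed. I back off about 1.4 mm to relieve the load, then open slowly.

```bash

python3 -m pendant '[{"x":-1.4,"y":0,"z":0,"roll":0,"hand":120},{"x":-1.4,"y":0,"z":0,"roll":0,"hand":95},{"x":-1.4,"y":0,"z":0,"roll":0,"hand":88},{"x":-1.4,"y":0,"z":0,"roll":0,"hand":82},{"x":-1.4,"y":0,"z":0,"roll":0,"hand":76},{"x":-1.4,"y":0,"z":0,"roll":0,"hand":66},{"x":-1.4,"y":0,"z":0,"roll":0,"hand":50},{"x":-1.4,"y":0,"z":0,"roll":0,"hand":40}]' 20
python3 - <<'E'
from h import *
st();c=cam('wrist');crop(c,0,0,560,420,1.4,'w23.png')
E
```

```text
t: 18.82
tool_pos: [0.6163, 0.0028, 0.1597]
tool_rot: [0.552, 0.442, 0.552, -0.442]
ft_force: [0.4, -0.4, -0.2]
finger_gap: 0.841
t 18.817 pos [0.6163 0.0028 0.1597] 
 [[-0.     0.976  0.218]
 [-0.     0.218 -0.976]
 [-1.    -0.    -0.   ]] 
f [ 0.4 -0.4 -0.2] gap 0.841
```

View pics/w23.png

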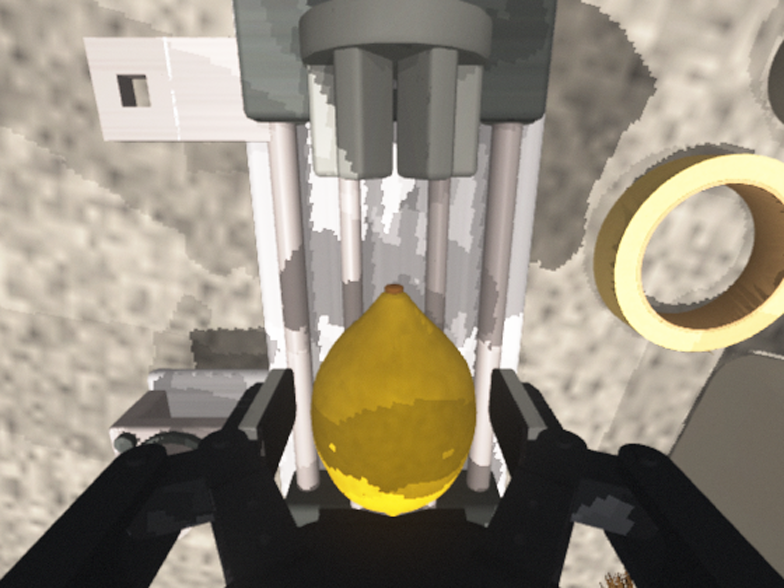

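Released; the lemon sits on the bars with both pads clear. Rising straight up.

```bash

python3 -m pendant '[{"x":-10,"y":0,"z":0,"roll":0,"hand":40},{"x":-30,"y":0,"z":0,"roll":0,"hand":40},{"x":-60,"y":0,"z":0,"roll":0,"hand":40},{"x":-95,"y":0,"z":0,"roll":0,"hand":40},{"x":-130,"y":0,"z":0,"roll":0,"hand":40},{"x":-160,"y":0,"z":0,"roll":0,"hand":40},{"x":-160,"y":0,"z":0,"roll":0,"hand":40},{"x":-160,"y":0,"z":0,"roll":0,"hand":40}]' 20
python3 - <<'E'
from h import *
st();c=cam('wrist');crop(c,0,0,560,420,1.4,'w24.png')
c=cam('side');crop(c,250,140,140,120,5.5,'sd24.png')
c=cam('scene');crop(c,190,130,200,150,4,'s24.png')
E
```

```text
t: 19.53
tool_pos: [0.6175, 0.0026, 0.323]
tool_rot: [0.553, 0.444, 0.55, -0.441]
ft_force: [-0.9, -1.0, -0.2]
finger_gap: 0.844
t 19.533 pos [0.6175 0.0026 0.323 ] 
 [[ 0.006  0.976  0.218]
 [ 0.001  0.218 -0.976]
 [-1.     0.006  0.001]] 
f [-0.9 -1.  -0.2] gap 0.844
```

View pics/w24.png

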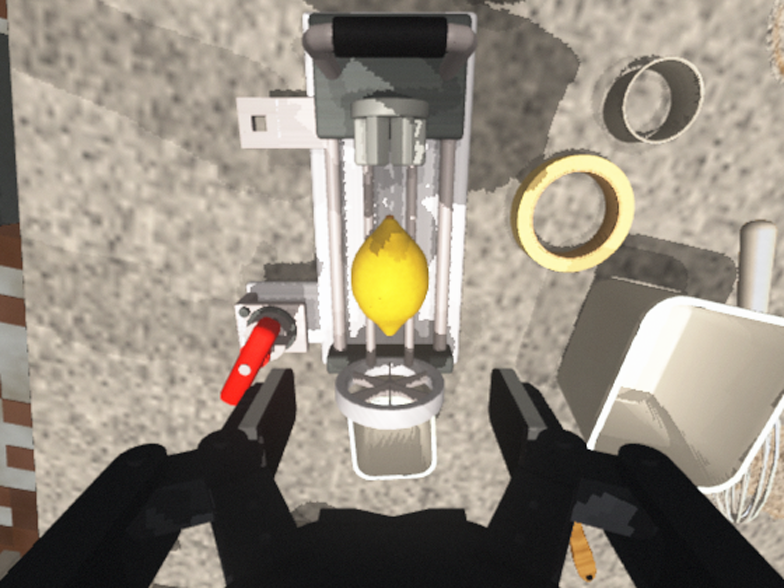

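View pics/sd24.png

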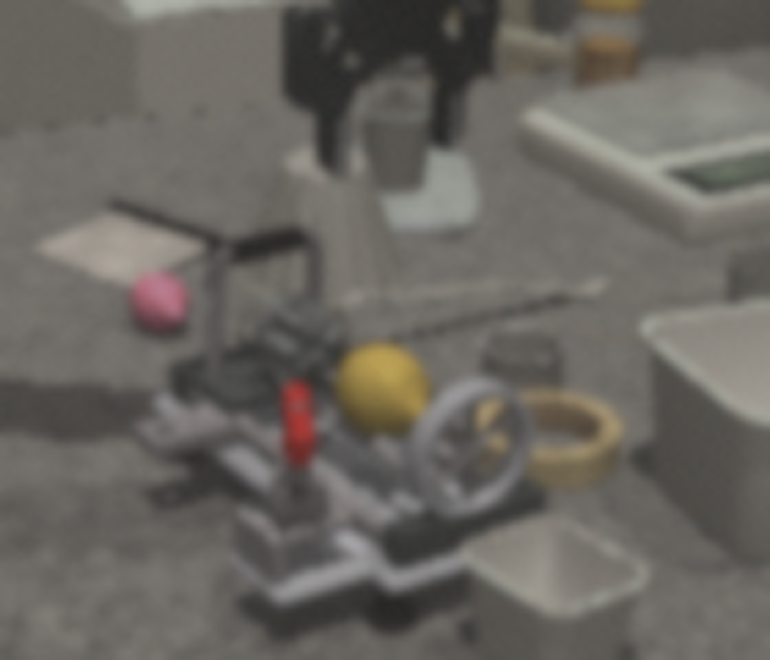

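View pics/s24.png

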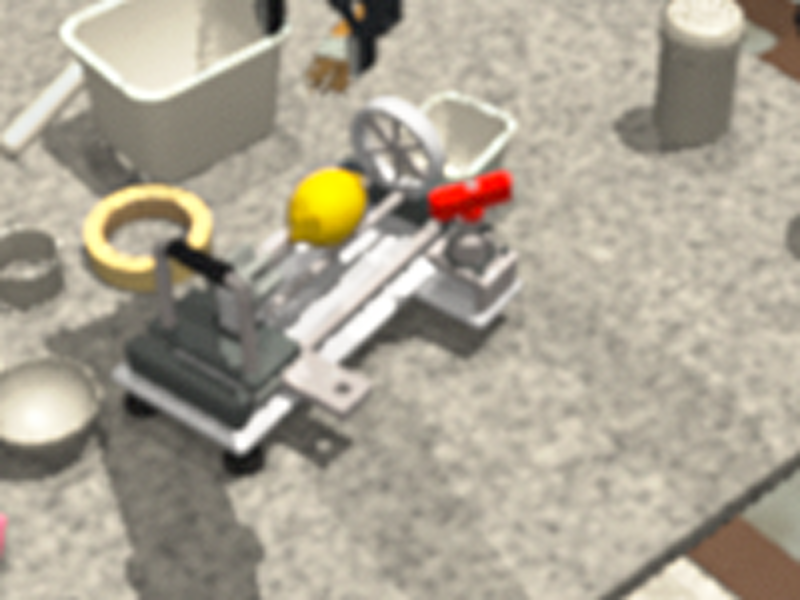

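All checks look right: the lemon lies lengthwise on the bars (390,275) between prongs and blades, the T-handle is up and turned, and the carriage is back. The robot touches nothing.

```bash
python3 -c "
from h import *
st();print(hand_in())"
```

```text
t 19.683 pos [0.6155 0.003  0.319 ] 
 [[-0.003  0.976  0.218]
 [ 0.     0.218 -0.976]
 [-1.    -0.002 -0.001]] 
f [-0.4  0.3 -0.6] gap 0.844
the job is handed in; nothing more can be done
None
```

The wedger is ready to cut. I handed the job in at 19.7 s with the robot touching nothing; no verdict is reported.

- **Spring lock:** I pulled the T-handle up about 14.7 mm, turned it 60° counter-clockwise and lowered it into the rest notch. The load came off the gripper there (12 N down to 5 N). It stayed up and turned after release, and still did in the last pictures.
- **Carriage:** I pushed it back by its grip until it stalled at 16 N without moving further. The camera measurements give about 160–162 mm of travel, which matches the rear stop.
- **Lemon:** I laid the larger yellow one on the two bars lengthwise. It touched at the expected height, with at most 13 N of contact force. Before release it was within about 0.5 mm of the bars' midline, and the prong tips were about 75 mm from its centre (74 mm is nominal).

**Checks:** The last wrist, scene and side views show the lemon in the cradle between prongs and blades, and the tub, shaker and other things in view where they were. I did not look at the mug again after the handle work; the arm only moved well above it. The scene and wrist cameras first disagreed by about 6 mm on where the lemon was, so I measured again closer in before gripping it.

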